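Hook the parts tote forward to its stop

ROBOT

A 6-joint arm with a two-finger parallel gripper is mounted at the origin on a cart in front of the work surface, level with it; the furniture and walls round the work are solid. World frame = base frame: x ahead of the robot, y to its left, z up, the work surface at z = 0. Lengths are in m, angles in degrees, forces in N, time in s.
With the tool pointing down it reaches from about 0.4 to 0.825 m from the base axis. Payload 7 kg.
Tool frame: the origin (TCP) lies at the very end of the fingers, on their centre line; the grasp point (between the pads) lies 19 mm behind it (ctrl.tcp_to_grasp is the distance from the TCP to the grasp point, in m); z points along the fingers, x is the direction in which the jaws open and shut, and the axes are right-handed (so a half turn about z gives the same grasp; the last joint's range is limited). The gripper opens to 88 mm and grips with 3 to 60 N. Pads are 19 mm wide; open, the fingers measure 130 mm over their backs; the gripper's body (78 mm by 193 mm) begins 47 mm behind the grasp point.
Start: joints at [-55.399, 20.546, 0.682, 0, -70.136, -16.507], TCP at [0.21, -0.642, 0.227] pointing down, gripper open.
Joint ranges: [-176.03, 176.03], [-82.01, 121.73], [-58.28, 71.71], [-173.87, 95.51], [-174.79, -0.11], [-173.66, 173.66]. Speed limits (degrees/s): [136.94, 136.94, 172.46, 180, 180, 180].

INTERFACE

Orientations are given as [roll, pitch, yaw] about the fixed x, y, z axes, in that order (R = Rz(yaw) Ry(pitch) Rx(roll)).
In Python, from plant import sensors, vision, ticket, ctrl gives the robot as it stands. The module is installed in compiled form; this text tells all that it offers.
- The arm moves only by the tool drive_tool, never from a script. Its argument "moves" is a list of rows, each a list of 6 numbers: the shift along the tool's x, y, z in units of 0.15 m (1.0 is 0.15 m), then the turn, a rotation vector about the tool's x, y, z in units of 60 degrees (1.0 is 60 degrees). In form: [[dx, dy, dz, rx, ry, rz], ...]. A call has 1 to 8 rows; each row is the pose to reach, as a shift and turn from the pose measured when the call began, along the tool's axes at that moment; what a row does not reach only later rows make up. A row lasts 1/10 s, in which the tool goes at most 50 mm and 8.59 degrees, less where a joint would pass 70% of its speed; a pose out of reach is approached as far as the arm can. A call with a number of a shift or a turn outside -1 to 1 is refused whole. A call with a gripper value outside its range is refused whole. "fingers" is the opening, from -1 (shut) to 1 (fully open), set as the call begins (left out, the last holds). The fingers move at their own pace and stop on an object; the grip force is fixed at half the most. Time passes only in rows, so rows that repeat a pose let the fingers close. It gives the time, the measured TCP pose, the force and the opening at its end, in the units of the state.
- sensors.get_obs(): the state, without advancing time (a new reading comes with each control period).
- vision.snapshot(name): name is "scene" or "top" or "wrist"; returns a dict with "pixels" (420x560x3 uint8, red, green, blue), "fx", "fy", "cx", "cy" (pixels), "R" (3x3) and "t" (3): a world point X has camera coordinates R X + t. Camera axes: x right, y down, z forward; pixel columns grow to the right and rows downward; lengths in m; the calibration is good to about 2 mm. The wrist camera is an equidistant fisheye: a pixel r from the principal point sees the ray r / f radians off the axis. A picture is of the moment at which its call begins. There is no depth.
- ticket.close_job(): hands the job in, once; it reports no verdict.
The state is a dict: "clock": time; "joint_pos": joint angles; "qvel": joint speeds; "tau": joint torques, N m; "tool_pos": TCP position; "orientation": TCP orientation; "force": force on the tool from outside, world axes, zero at the start; "moment": the same for the moment, N m; "opening": finger opening in m.
Only numpy, scipy, OpenCV 4.12 (cv2) and the standard library are available. Lean on these libraries where they do the work, as an engineer would, in place of code of your own. Each camera call takes 0.05 s, during which the arm holds its last target.

TASK

Take the pallet hook from its wooden cradle, put its prong over the front lip of the parts tote deep in the wire-topped rack, and drag the tote forward until it sits square against both rubber buffers of the front stop. Hold it snug against the buffers for half a second with a pull of about 16 N (never above 20 N), moving the tote only with the hook, then lay the hook back in its cradle with the prong hanging down and let go. Leave the tape roll, spanner and sharpening stone alone.

Things in the scene. Friction and masses are not known exactly. Their poses are not given: they have to be found in the camera images.
- hook: Pallet hook 311 mm long, 160 g: black handle 104 x 20 x 22 mm (20 wide, 22 tall, flat sides) on a steel rod 8 mm thick that sticks out at both ends; the far end has a prong bent down. Origin on the rod axis at mid handle; +x along the rod to the prong, +z up as it lies in the cradle. The rod ends at x = 200 mm, where the 8 mm thick prong goes down, leaning 4 mm back.
- prong (a point): Centre of the round end (4 mm radius) of the hook's prong, at (196, 0, -28) mm in the hook's frame; the lowest point of the prong is 4 mm lower.
- cradle: Fixed wooden cradle that the hook lies in: base 190 x 60 x 10 mm with two open-topped V forks, 12 mm thick, at x = -78 and +78 mm. Origin on the bench under the middle of the hook's handle; +x the way the prong points. At home the hook's origin is straight above it at a height of 62 mm with the hook's axes along the cradle's; the fork tips reach about 79 mm high, 45 mm apart.
- rack: Fixed bench rack, 270 mm deep, 212 mm wide (200 mm between its side walls), 175 mm high. Origin on the bench at the middle of the front edge; +x runs into the rack. Deck top at z = 12 mm. The wire top lies at z = 165 to 175 mm and covers x = 50 to 270 mm; the front 50 mm is open above. Side walls are 50 mm high, with 74 mm cheeks at the front 18 mm.
- stop_bar: Fixed cross bar at the rack's front, 10 x 200 x 14 mm, centre (its origin) at (7, 0, 57) mm in the rack's frame, same axes. Behind it two rubber buffers (y = -45, +45 mm, 16 mm across) on a screw adjuster: their faces lie 10 to 40 mm behind the bar's centre, alike for both. How far is not given: feel it when the tote comes up against them. They do not give way.
- tote: Open grey plastic tote, 120 (x) x 150 (y) x 60 mm high, walls and floor 4 mm, 0.4 to 1.0 kg. Origin at the centre of its underside on the deck; +x to the rear: front wall's outer face at x = -60, inner at -56 mm. The nuts and pin fixed in it stand under 25 mm high, behind x = -12 mm. Starts with its front 85 to 115 mm behind the rack's front edge, up to 0.12 rad askew.
- tape: Bystander: black tape roll, 70 mm across, 19 mm high, lying on the bench; origin centre of underside.
- spanner: Bystander: combination spanner, 197 mm long, lying on the bench; origin centre of underside.
- stone: Bystander: dark grey sharpening stone, 51 x 25 x 13 mm, lying on the bench; origin centre of underside.
- lip (a point): Middle of the tote's front lip: the top edge of its front wall, at (-58, 0, 60) mm in the tote's frame. To slide the tote along the deck takes about 2 to 6 N.

How it is judged (in metres and radians):
On the way, in this order (a step that is already met when the one before it is completed fails the run):
1. the hook's prong is down behind the tote's front lip, inside the tote (x of prong in the frame of tote between -0.056 and 0 m and z of prong in the frame of tote below 0.056 m and y of prong in the frame of tote between -0.07 and 0.07 m), for 0.1 s.
2. with the prong behind the lip the hook pulls the tote square against the stop, with over 9 N on the buffers for 0.3 s (contact force between tote and stop_bar above 9 N and contact force between hook and tote above 4 N and z of prong in the frame of tote below 0.06 m and angle between the x axis of tote and the x axis of rack, either way round below 0.035 rad), for 0.3 s.
At the end, for the whole second after the job is handed in: Tote at rest, flat, within 3 degrees of square, at the stop: its front wall 14 to 50 mm behind the rack's front edge. Hook released and at rest in both cradle forks, within 20 mm and 0.1 rad of home, prong hanging down within 0.5 rad (x of tote in the frame of rack between 0.074 and 0.11 m and angle between the x axis of tote and the x axis of rack, either way round below 0.05 rad and angle between tote's own z axis and vertical below 0.03 rad and linear speed of tote below 0.01 m/s and horizontal distance between hook and cradle below 0.02 m and z of hook in the frame of cradle between 0.055 and 0.07 m and angle between the x axis of hook and the x axis of cradle, either way round below 0.1 rad and angle between hook's own z axis and vertical below 0.5 rad and linear speed of hook below 0.02 m/s); the robot touches nothing.
It fails at once if the hook presses on the tote, or the tote on the stop, with more than 20 N (contact force between hook and tote above 20 N or contact force between tote and stop_bar above 20 N).
It fails at once if the hook strikes the rack or its stop with more than 15 N (contact force between hook and rack above 15 N).
It fails at once if the tote is touched by the gripper or arm (contact force between any of the fingers, the arm and tote above 0.5 N).
It fails at once if the tote is tipped (angle between tote's own z axis and vertical above 0.2 rad).
It fails at once if the tape roll, spanner or sharpening stone is moved more than 30 mm (distance of any of tape, spanner, stone from where it was at the start of the episode above 0.03 m).
It also fails if it takes over 72 s, if anything falls off the work surface, if the arm or the gripper's body presses on something with over 40 N, if the wrist force passes 120 N, or if a joint passes its speed limit or range.

## Working session

There is one attempt and no reset: what is moved stays moved. The work goes in short steps, Python scripts to look and compute and a tool call to move; the robot and the scene stay as the last step left them, time stands still between calls to the robot, and variables do not carry over. Pictures are saved under pics/ and viewed, and the job is handed in when it is done.

Besides the shell and the picture viewer there is one more tool, called after "Request:" as a command line: name --pt "numbers of a row" for each row, then --argument value for the rest. drive_tool: Moves the arm, as the interface text tells. Shifts and turns lie within -1 to 1; 1 stands for 0.15 m of shift or 60 degrees of turn. Its arguments: {"type":"object","properties":{"moves":{"type":"array"},"fingers":{"type":"number"}},"required":["moves"]}

```bash
mkdir -p pics && python3 - <<'E'
from plant import sensors, vision, ticket, ctrl
import cv2
print(sensors.get_obs(), ctrl.tcp_to_grasp)
for n in ["scene","top","wrist"]:
    s=vision.snapshot(n); cv2.imwrite(f"pics/{n}0.png",s["pixels"][:,:,::-1])
    print(n,{k:(v.tolist() if hasattr(v,'tolist') else v) for k,v in s.items() if k!="pixels"})
E
```

```text
{'clock': 0.0, 'joint_pos': array([-5.54001831e+01,  2.05907430e+01,  6.33674773e-01, -2.02125800e-02,
       -7.01363468e+01, -1.65066149e+01]), 'qvel': array([ 0.03908586, -0.03435468, -0.07336937, -0.08227603, -0.12532147,
        0.03807963]), 'tau': array([ 4.38422103e-04, -5.82718134e+01,  2.93053901e+01,  6.99716672e+00,
        6.68471883e-03, -1.82245576e-04]), 'tool_pos': array([ 0.20944689, -0.64116226,  0.22562946]), 'orientation': array([-1.79991674e+02, -9.49643042e-02,  1.08086312e+02]), 'force': array([-0.24115682, -0.88123888, -0.28677971]), 'moment': array([-0.03523627,  0.01228503, -0.02104733]), 'opening': 0.08737924419128394} 0.0188
scene {'fx': 508.8718667665554, 'fy': 508.8718667665554, 'cx': 266.93450681880336, 'cy': 204.7098231287558, 'R': [[-0.7112717265818553, -0.7028075607243509, 0.012412234043656326], [-0.5557156723471628, 0.5514199650555065, -0.6221865585545262], [0.4304330638705713, -0.4494413807460012, -0.7827706067553384]], 't': [0.33313909574383926, 0.4054327925946498, 1.3479237599121408]}
top {'fx': 517.0493541454591, 'fy': 517.0493541454591, 'cx': 280.50122156744413, 'cy': 213.44428065726177, 'R': [[-0.011844622081687519, -0.9999233512374024, 0.00360507668489382], [-0.9928125567371688, 0.011330841632390148, -0.11914209672868516], [0.11909211608140845, -0.00499035851053415, -0.9928706684202069]], 't': [-0.08442792150911131, 0.5460816576036838, 1.7218375171275757]}
wrist {'fx': 325.19226210127806, 'fy': 325.19226210127806, 'cx': 283.16027645859094, 'cy': 199.75706892258106, 'R': [[-0.3108500706809349, 0.9504576486543953, 0.0015785030931917852], [0.9153957991332664, 0.2989352264390892, 0.26960760620386476], [0.25577874127226746, 0.08525249854501567, -0.962968975099928]], 't': [0.6738693857427768, -0.03360776446385595, 0.39036086260017766]}
```

View pics/scene0.png

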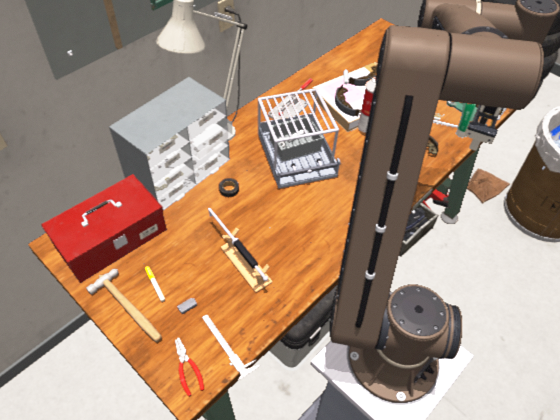

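View pics/top0.png

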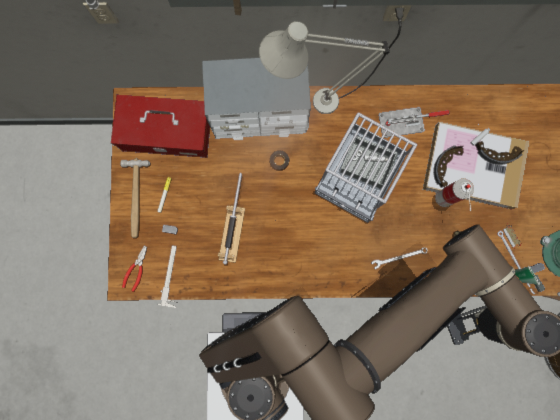

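View pics/wrist0.png

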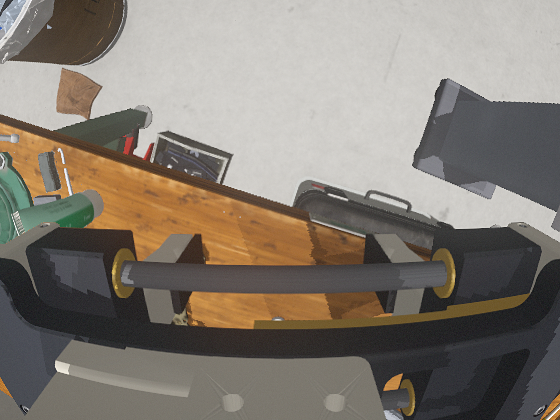

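The top view shows the cradle and hook near (231,235), with the rod end at (239,175). The rack is near (366,168) with its front edge facing lower-left, and the spanner is at (400,258). I'll zoom in to measure.

```bash
python3 - <<'E'
import cv2
a=cv2.imread("pics/top0.png")
cv2.imwrite("pics/top0_rack.png",cv2.resize(a[105:230,305:425],None,fx=5,fy=4.8,interpolation=cv2.INTER_CUBIC)[:600])
cv2.imwrite("pics/top0_hook.png",cv2.resize(a[165:270,200:270],None,fx=5.5,fy=5.5,interpolation=cv2.INTER_CUBIC))
a=cv2.imread("pics/scene0.png")
cv2.imwrite("pics/sc0_rack.png",cv2.resize(a[80:195,245:350],None,fx=5,fy=5,interpolation=cv2.INTER_CUBIC))
cv2.imwrite("pics/sc0_hook.png",cv2.resize(a[200:300,195:285],None,fx=6,fy=6,interpolation=cv2.INTER_CUBIC))
E
```

```text
(no output)
```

View pics/top0_rack.png

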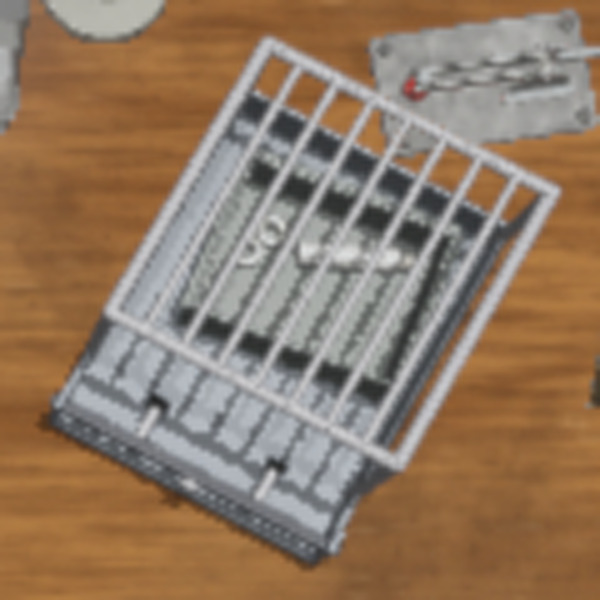

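View pics/top0_hook.png

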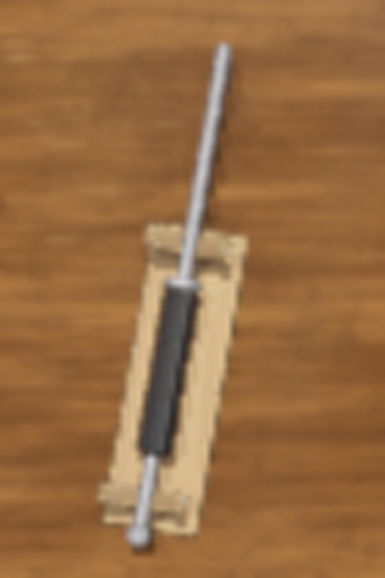

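View pics/sc0_rack.png

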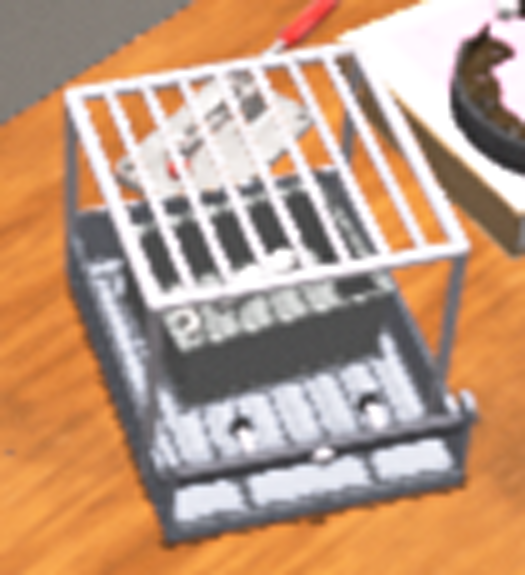

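View pics/sc0_hook.png

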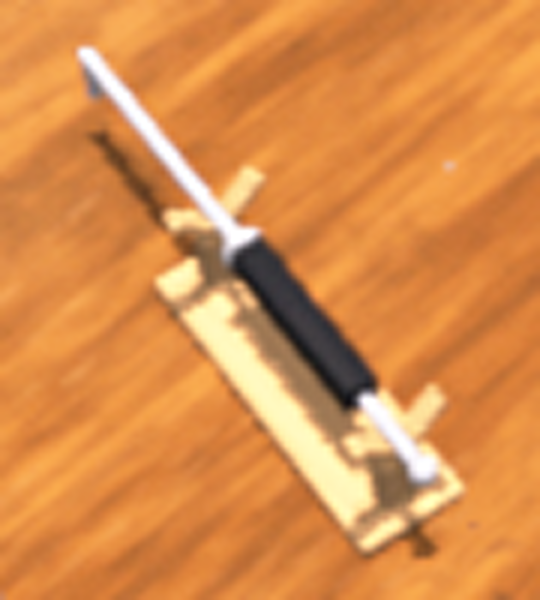

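```bash
cat > h.py <<'E'
import numpy as np, cv2
from plant import sensors, vision, ticket, ctrl
def ray(s,u,v):
    R=np.array(s["R"]);t=np.array(s["t"])
    if s.get("fish"):
        a=(u-s["cx"])/s["fx"];b=(v-s["cy"])/s["fy"];r=np.hypot(a,b)+1e-12
        d=np.array([np.sin(r)*a/r,np.sin(r)*b/r,np.cos(r)])
    else: d=np.array([(u-s["cx"])/s["fx"],(v-s["cy"])/s["fy"],1.])
    return -R.T@t, R.T@(d/np.linalg.norm(d))
def onz(s,u,v,z):
    o,d=ray(s,u,v); return o+d*(z-o[2])/d[2]
def tri(r1,r2):
    (o1,d1),(o2,d2)=r1,r2
    k=np.linalg.lstsq(np.stack([d1,-d2],1),o2-o1,rcond=None)[0]
    p,q=o1+k[0]*d1,o2+k[1]*d2
    return (p+q)/2,np.linalg.norm(p-q)
def snap(n):
    s=vision.snapshot(n); s["fish"]=(n=="wrist"); return s
def proj(s,X):
    c=np.array(s["R"])@X+np.array(s["t"])
    if s.get("fish"):
        th=np.arctan2(np.hypot(c[0],c[1]),c[2]);r=np.hypot(c[0],c[1])+1e-12
        return np.array([s["cx"]+s["fx"]*th*c[0]/r,s["cy"]+s["fy"]*th*c[1]/r])
    return np.array([s["cx"]+s["fx"]*c[0]/c[2],s["cy"]+s["fy"]*c[1]/c[2]])
E
python3 - <<'E'
from h import *
np.set_printoptions(precision=4,suppress=True)
T=snap("top");S=snap("scene")
import pickle;pickle.dump((T,S),open("ts0.pkl","wb"))
t=lambda u,v:(305+u/5,105+v/4.8); s=lambda u,v:(245+u/5,80+v/5)
W={"BL":((268,42),(72,92)),"BR":((556,190),(352,48)),"FL":((110,312),(160,300)),"FR":((402,466),(465,246))}
P={}
for k,(a,b) in W.items():
    p,e=tri(ray(T,*t(*a)),ray(S,*s(*b))); P[k]=onz(T,*t(*a),.17); print(k,p,e,P[k],onz(S,*s(*b),.17))
d=lambda a,b:np.linalg.norm(P[a][:2]-P[b][:2])
print(d("BL","FL"),d("BR","FR"),d("BL","BR"),d("FL","FR"))
for a in ("L","R"): v=P["B"+a]-P["F"+a]; print(np.degrees(np.arctan2(v[1],v[0])))
for a in "BF": v=P[a+"L"]-P[a+"R"]; print(np.degrees(np.arctan2(v[1],v[0]))-90)
# hook
th=lambda u,v:(200+u/5.5,165+v/5.5); sh=lambda u,v:(195+u/6,200+v/6)
Q={"tip":((223,45),(86,50)),"rear":((139,540),(428,468)),"hf":((182,285),(243,240)),"hr":((151,455),(358,398))}
for k,(a,b) in Q.items():
    p,e=tri(ray(T,*th(*a)),ray(S,*sh(*b))); q=onz(T,*th(*a),.064);print(k,p,e,q,onz(S,*sh(*b),.064)); P[k]=q
v=P["tip"]-P["rear"];print(np.linalg.norm(v),np.degrees(np.arctan2(v[1],v[0])));v=P["hf"]-P["hr"];print(np.linalg.norm(v),np.degrees(np.arctan2(v[1],v[0])),(P["hf"]+P["hr"])/2)
# dark handle mask
for n,I,roi in (("top",T,(215,195,255,275)),("scene",S,(220,225,275,285))):
    im=I["pixels"].astype(int); m=(im.max(2)<90).astype(np.uint8)
    z=np.zeros_like(m);x0,y0,x1,y1=roi;z[y0:y1,x0:x1]=m[y0:y1,x0:x1]
    nn,l,st,c=cv2.connectedComponentsWithStats(z);i=1+st[1:,4].argmax();print(n,st[i],c[i],onz(I,*c[i],.066))
E
```

```text
BL [ 0.8466 -0.3435  0.1725] 0.0003091188160562686 [ 0.8473 -0.344   0.17  ] [ 0.8488 -0.3455  0.17  ]
BR [ 0.7478 -0.5243  0.1644] 0.005170567935496027 [ 0.7442 -0.5242  0.17  ] [ 0.7457 -0.5173  0.17  ]
FL [ 0.6634 -0.2385  0.1756] 0.0013855061451925697 [ 0.6652 -0.2386  0.17  ] [ 0.6667 -0.2431  0.17  ]
FR [ 0.5613 -0.4189  0.1709] 0.0016645609414342726 [ 0.5607 -0.4195  0.17  ] [ 0.5626 -0.4193  0.17  ]
0.21038044903602457 0.21123865199035655 0.2076205758150688 0.20889907052944434
-30.050391411804544
-29.702882495852947
-29.751700292845918
-29.987847572122178
tip [0.6788 0.0418 0.0646] 0.0008802881914271447 [0.6792 0.0421 0.064 ] [0.6788 0.0413 0.064 ]
rear [0.3789 0.0932 0.0679] 0.0013401235401319736 [0.3784 0.0932 0.064 ] [0.381  0.0919 0.064 ]
hf [0.5317 0.0673 0.0698] 0.0014180230184985135 [0.5318 0.0673 0.064 ] [0.5354 0.0651 0.064 ]
hr [0.4304 0.0871 0.0627] 0.002877201411301528 [0.4292 0.0861 0.064 ] [0.4311 0.0884 0.064 ]
0.30511261329892625 -9.63735380396149
0.10430063466995954 -10.338060168459124 [0.4805 0.0767 0.064 ]
top [226 218  10  30 159] [229.956  232.7547] [0.4786 0.0776 0.066 ]
scene [234 240  23  28 220] [244.9727 253.45  ] [0.4808 0.0787 0.066 ]
```

Request:
drive_tool --pt "0.3 0.24 0 0 0 0" --pt "0.6 0.48 0 0 0 0" --pt "0.9 0.72 0 0 0 0.05" --pt "1 0.8 0 0 0 0.1" --pt "1 0.8 0 0 0 0.1" --fingers 1

```text
clock: 0.75
tool_pos: [0.2781, -0.458, 0.227]
orientation: [179.9, -0.0, 102.2]
force: [-0.2, -0.3, 0.5]
opening: 0.0876
```

```bash
cat >> h.py <<'E'
from scipy.spatial.transform import Rotation as Ro
def go(x,y,z,yaw,tilt=None):
    "shift/turn units from the present pose to TCP (x,y,z), pointing down with tool x at yaw"
    o=sensors.get_obs();R0=Ro.from_euler('xyz',o["orientation"],degrees=True)
    R1=Ro.from_euler('xyz',[180,0,yaw],degrees=True)
    d=R0.inv().apply(np.array([x,y,z])-o["tool_pos"])/.15
    r=np.degrees((R0.inv()*R1).as_rotvec())/60
    print("t",round(o["clock"],2),"pos",o["tool_pos"].round(4),"rpy",o["orientation"].round(2),"F",o["force"].round(2),"op",round(o["opening"],4))
    print("shift",d.round(3),"turn",r.round(3),"rows",np.linalg.norm(d)*3)
E
python3 -c "
from h import *
go(.48,.077,.2,80.1)"
```

```text
t 0.75 pos [ 0.2781 -0.458   0.227 ] rpy [ 1.7992e+02 -2.0000e-02  1.0218e+02] F [-0.21 -0.35  0.49] op 0.0876
shift [3.202 2.068 0.184] turn [ 0.001 -0.001  0.368] rows 11.448744977319688
```

Request:
drive_tool --pt "0.3 0.19 0 0 0 0.05" --pt "0.6 0.39 0 0 0 0.1" --pt "0.9 0.58 0 0 0 0.1" --pt "1 0.64 0 0 0 0.1"

```text
clock: 1.15
tool_pos: [0.3407, -0.2891, 0.2275]
orientation: [179.9, -0.0, 96.2]
force: [0.8, 0.4, 0.5]
opening: 0.0876
```

Request:
drive_tool --pt "0.3 0.19 0 0 0 0.05" --pt "0.6 0.39 0 0 0 0.1" --pt "0.9 0.58 0 0 0 0.1" --pt "1 0.64 0 0 0 0.1"

```text
clock: 1.55
tool_pos: [0.4211, -0.1272, 0.2282]
orientation: [179.8, -0.1, 90.3]
force: [0.3, -0.8, -0.9]
opening: 0.0874
```

```bash
python3 -c "
from h import *
go(.48,.077,.2,80.1)"
```

```text
t 1.55 pos [ 0.4211 -0.1272  0.2282] rpy [ 1.7981e+02 -5.0000e-02  9.0310e+01] F [ 0.26 -0.75 -0.9 ] op 0.0874
shift [1.359 0.399 0.19 ] turn [ 0.003 -0.001  0.17 ] rows 4.2867953265011085
```

Request:
drive_tool --pt "0.3 0.1 0 0 0 0.05" --pt "0.6 0.2 0 0 0 0.1" --pt "0.9 0.3 0 0 0 0.15" --pt "1 0.3 0 0 0 0.17" --pt "1 0.3 0 0 0 0.17"

```text
clock: 2.05
tool_pos: [0.4658, 0.025, 0.2283]
orientation: [179.8, -0.1, 80.3]
force: [-0.1, -0.4, -0.4]
opening: 0.0876
```

```bash
python3 -c "
from h import *
s=snap('wrist');cv2.imwrite('pics/w1.png',s['pixels'][:,:,::-1])
import pickle;pickle.dump(s,open('w1.pkl','wb'))
u=np.array([np.cos(np.radians(-9.9)),np.sin(np.radians(-9.9)),0]);o=np.array([.48,.077,.062])
for x in (-.107,-.052,0,.052,.2):print(x,proj(s,o+u*x))
go(.48,.077,.15,80.1)"
```

```text
-0.107 [337.25010592  82.56232532]
-0.052 [336.26180005 137.07491401]
0 [334.49661868 187.33457095]
0.052 [332.12579595 234.14701744]
0.2 [324.14007951 340.01579707]
t 2.1 pos [0.4655 0.0239 0.2283] rpy [ 1.7984e+02 -7.0000e-02  8.0260e+01] F [-0.34 -0.99 -0.49] op 0.0877
shift [0.365 0.034 0.522] turn [ 0.003 -0.001  0.003] rows 1.9140684791047204
```

View pics/w1.png

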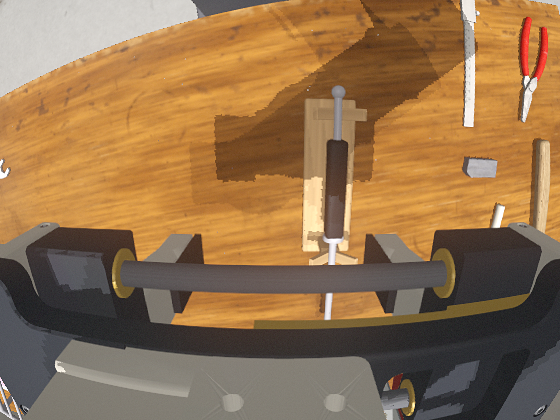

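The wrist view shows the handle from (337,140) to (333,238). The prediction was (336,137) to (332,234), so the grasp point agrees to about 3 mm along the rod. I'll move over it and descend.

Request:
drive_tool --pt "0.2 0.02 0.1 0 0 0" --pt "0.36 0.045 0.3 0 0 0" --pt "0.36 0.045 0.5 0 0 0" --pt "0.36 0.045 0.5 0 0 0"

```text
clock: 2.5
tool_pos: [0.4791, 0.0743, 0.1499]
orientation: [-179.8, 0.2, 80.2]
force: [-1.1, -0.9, 1.0]
opening: 0.0876
```

```bash
python3 -c "
from h import *
s=snap('wrist');cv2.imwrite('pics/w2.png',s['pixels'][:,:,::-1])
u=np.array([np.cos(np.radians(-9.9)),np.sin(np.radians(-9.9)),0]);o=np.array([.48,.077,.062])
for x in (-.107,-.052,0,.052,.2):print(x,proj(s,o+u*x))
go(.482,.077,.043,80.1)"
```

```text
-0.107 [287.22228247  67.08934161]
-0.052 [286.9625584  139.34336057]
0 [286.6226741  205.39337015]
0.052 [286.23723818 264.44087798]
0.2 [285.21453282 383.91221032]
t 2.55 pos [0.4804 0.0745 0.1522] rpy [-1.7998e+02  1.0000e-01  8.0240e+01] F [-0.26  0.14  0.19] op 0.0878
shift [0.019 0.008 0.728] turn [-0.     0.002  0.002] rows 2.1856103762974968
```

View pics/w2.png

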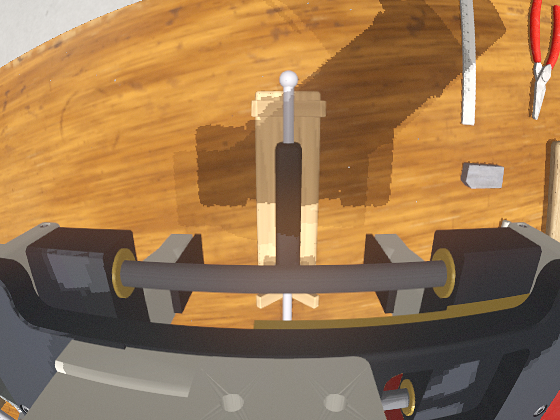

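Request:
drive_tool --pt "0.015 0.02 0.3 0 0 0" --pt "0.015 0.02 0.55 0 0 0" --pt "0.015 0.02 0.73 0 0 0" --pt "0.015 0.02 0.73 0 0 0"

```text
clock: 2.95
tool_pos: [0.4825, 0.0744, 0.0414]
orientation: [-179.8, 0.3, 80.2]
force: [0.6, -0.7, 0.2]
opening: 0.0875
```

Request:
drive_tool --pt "0 0 0 0 0 0" --pt "0 0 0 0 0 0" --pt "0 0 0 0 0 0" --pt "0 0 0 0 0 0" --pt "0 0 0 0 0 0" --pt "0 0 0 0 0 0" --fingers -1

```text
clock: 3.55
tool_pos: [0.4827, 0.0745, 0.0418]
orientation: [-179.8, 0.2, 80.2]
force: [-1.4, 0.4, -1.5]
opening: 0.0451
```

Request:
drive_tool --pt "0 0 0 0 0 0" --pt "0 0 0 0 0 0" --pt "0 0 0 0 0 0" --pt "0 0 0 0 0 0" --pt "0 0 0 0 0 0" --pt "0 0 0 0 0 0"

```text
clock: 4.15
tool_pos: [0.4839, 0.076, 0.0423]
orientation: [-179.9, 0.1, 80.2]
force: [-0.2, 5.6, 1.5]
opening: 0.0194
```

```bash
python3 -c "
from h import *
o=sensors.get_obs();print(o['force'],o['opening'],o['moment'])
s=snap('wrist');cv2.imwrite('pics/w3.png',s['pixels'][:,:,::-1])
go(.482,.077,.17,80.1)"
```

```text
[-0.16010446  5.63784226  1.47275684] 0.019436177429296302 [2.25279747 0.19748364 0.05427494]
t 4.2 pos [0.4839 0.076  0.0423] rpy [-1.7995e+02  9.0000e-02  8.0210e+01] F [0.44 6.09 1.43] op 0.0197
shift [ 0.003 -0.014 -0.851] turn [-0.001  0.002  0.002] rows 2.554831531396534
```

Request:
drive_tool --pt "0 0 -0.3 0 0 0" --pt "0 0 -0.6 0 0 0" --pt "0 0 -0.85 0 0 0" --pt "0 0 -0.9 0 0 0" --pt "0 0 -0.9 0 0 0"

```text
clock: 4.7
tool_pos: [0.4845, 0.0766, 0.1784]
orientation: [179.9, -0.0, 80.2]
force: [0.4, -0.2, -1.8]
opening: 0.0199
```

```bash
python3 - <<'E'
from h import *
go(.4839,.0760,.18,80.2)
import pickle
T,S=pickle.load(open("ts0.pkl","rb"))
np.set_printoptions(precision=4,suppress=True)
def enh(a): return cv2.convertScaleAbs(a,alpha=1.6,beta=15)
cv2.imwrite("pics/tr.png",cv2.resize(enh(T["pixels"][120:205,318:408,::-1]),None,fx=7,fy=7,interpolation=cv2.INTER_LANCZOS4))
cv2.imwrite("pics/sr.png",cv2.resize(enh(S["pixels"][110:185,258:342,::-1]),None,fx=8,fy=8,interpolation=cv2.INTER_LANCZOS4))
s=snap("scene");cv2.imwrite("pics/s4.png",s["pixels"][:,:,::-1])
E
```

```text
t 4.7 pos [0.4845 0.0766 0.1784] rpy [ 1.7994e+02 -2.0000e-02  8.0210e+01] F [ 0.38 -0.22 -1.84] op 0.0199
shift [-0.005 -0.003 -0.011] turn [ 0.001 -0.     0.   ] rows 0.03629261202018727
```

View pics/tr.png

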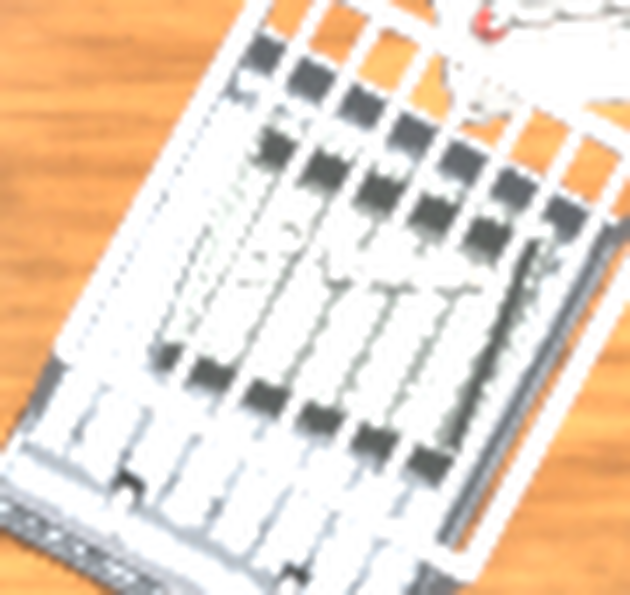

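View pics/sr.png

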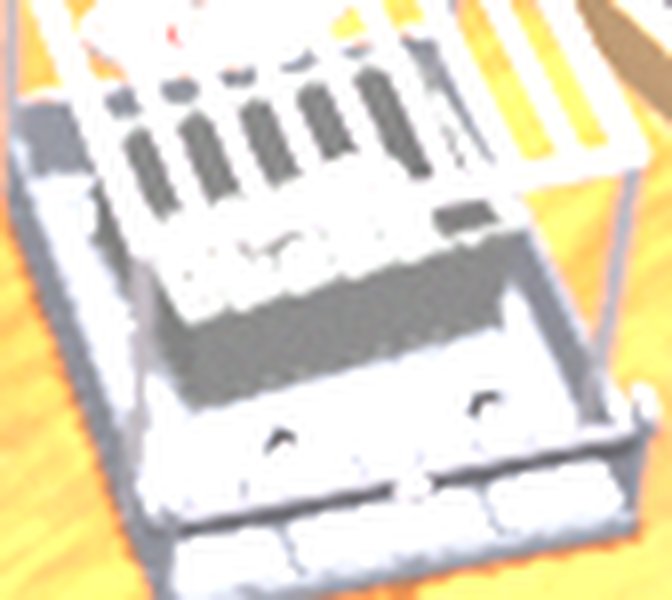

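View pics/s4.png

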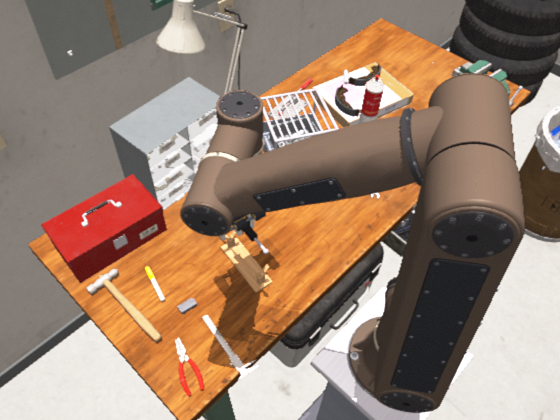

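```bash
python3 - <<'E'
from h import *
import pickle
T,S=pickle.load(open("ts0.pkl","rb"))
np.set_printoptions(precision=4,suppress=True)
t=lambda u,v:(318+u/7,120+v/7); s=lambda u,v:(258+u/8,110+v/8)
u=np.array([np.cos(np.radians(-29.9)),np.sin(np.radians(-29.9))]);n=np.array([-u[1],u[0]]);O=np.array([.5657,-.3018])
def rk(p): d=p[:2]-O; return np.array([d@u,d@n])
for nm,I,p,z in (("S bot L",S,s(195,408),.012),("S bot R",S,s(502,328),.012),("S lip L",S,s(185,325),.072),("S lip R",S,s(505,228),.072),
 ("T lip L",T,t(165,345),.072),("T lip R",T,t(445,455),.072),("T bot L",T,t(155,368),.012),("T bot R",T,t(435,482),.012),
 ("S bar L",S,s(160,518),.064),("S bar R",S,s(640,425),.064),("S base L",S,s(170,605),.0),("S base R",S,s(635,540),.0)):
    X=onz(I,*p,z);print(nm,X,rk(X))
tt=lambda u,v:(305+u/5,105+v/4.8)
for nm,p,z in (("T cheek L",(62,405),.074),("T cheek R",(332,548),.074),("T base L",(55,425),0),("T base R",(315,565),0),("adj",(192,485),.06)):
    X=onz(T,*tt(*p),z);print(nm,X,rk(X))
E
```

```text
S bot L [ 0.6908 -0.3014  0.012 ] [0.1083 0.0627]
S bot R [ 0.6287 -0.4334  0.012 ] [ 0.1202 -0.0827]
S lip L [ 0.6894 -0.2906  0.072 ] [0.1016 0.0714]
S lip R [ 0.6326 -0.4312  0.072 ] [ 0.1225 -0.0789]
T lip L [ 0.6871 -0.2971  0.072 ] [0.1029 0.0646]
T lip R [ 0.6322 -0.4294  0.072 ] [ 0.1213 -0.0775]
T bot L [ 0.688  -0.2994  0.012 ] [0.1048 0.063 ]
T bot R [ 0.6292 -0.4363  0.012 ] [ 0.1221 -0.0849]
S bar L [ 0.6259 -0.2097  0.064 ] [0.0062 0.1099]
S bar R [ 0.5211 -0.3894  0.064 ] [ 0.005  -0.0982]
S base L [ 0.6272 -0.2199  0.    ] [0.0125 0.1017]
S base R [ 0.5124 -0.3878  0.    ] [-0.0033 -0.1011]
T cheek L [ 0.6195 -0.2145  0.074 ] [0.0031 0.1025]
T cheek R [ 0.5176 -0.3913  0.074 ] [ 0.0029 -0.1016]
T base L [ 0.6172 -0.2151  0.    ] [0.0014 0.1009]
T base R [ 0.5133 -0.3926  0.    ] [-0.0001 -0.1048]
adj [ 0.5644 -0.3015  0.06  ] [-0.0013 -0.0004]
```

```bash
cat >> h.py <<'E'
U=np.array([np.cos(np.radians(-29.9)),np.sin(np.radians(-29.9))]);N=np.array([-U[1],U[0]]);O=np.array([.5657,-.3018])
def gor(px,py,rodz,yaw=0):
    "prong at rack x,y ; rod axis at height rodz"
    w=O+U*px+N*py; a=np.radians(-29.9+yaw); w=w-.196*np.array([np.cos(a),np.sin(a)])
    o=sensors.get_obs(); p=o["tool_pos"][:2]; b=np.radians(o["orientation"][2]-90)
    pr=p+.196*np.array([np.cos(b),np.sin(b)])-O; print("prong now rack",(pr@U).round(4),(pr@N).round(4),"rodz",(o["tool_pos"][2]+.0197).round(4),"F rack",(o["force"][:2]@U).round(2),(o["force"][:2]@N).round(2))
    go(w[0],w[1],rodz-.0197,60.1+yaw)
E
python3 -c "
from h import *
gor(.016,-.015,.2)"
```

```text
prong now rack -0.0755 0.3541 rodz 0.1965 F rack -0.42 -0.76
t 4.75 pos [0.4836 0.0762 0.1768] rpy [-1.7993e+02  7.0000e-02  8.0190e+01] F [-0.74 -0.45 -1.94] op 0.0198
shift [-2.072 -0.193 -0.021] turn [-0.001  0.001  0.335] rows 6.242237539199255
```

Request:
drive_tool --pt "-0.2 -0.03 0 0 0 0.03" --pt "-0.4 -0.06 0 0 0 0.07" --pt "-0.6 -0.1 -0.01 0 0 0.1" --pt "-0.8 -0.12 -0.02 0 0 0.14" --pt "-1 -0.15 -0.02 0 0 0.17" --pt "-1 -0.15 -0.02 0 0 0.17"

```text
clock: 5.35
tool_pos: [0.4331, -0.0702, 0.1778]
orientation: [-179.7, 0.2, 69.8]
force: [-0.2, -0.6, -1.8]
opening: 0.02
```

```bash
python3 -c "
from h import *
gor(.016,-.015,.2)"
```

```text
prong now rack -0.0372 0.1676 rodz 0.1975 F rack 0.15 -0.61
t 5.35 pos [ 0.4331 -0.0702  0.1778] rpy [-179.7     0.22   69.78] F [-0.17 -0.61 -1.85] op 0.02
shift [-1.04   0.164 -0.014] turn [-0.005  0.004  0.161] rows 3.1598603720273597
```

Request:
drive_tool --pt "-0.25 0.02 -0.01 0 0 0.05" --pt "-0.5 0.06 -0.01 0 0 0.1" --pt "-0.75 0.1 -0.01 0 0 0.16" --pt "-1 0.15 -0.01 0 0 0.16" --pt "-1 0.15 -0.01 0 0 0.16" --pt "-1 0.15 -0.01 0 0 0.16"

```text
clock: 5.95
tool_pos: [0.4013, -0.219, 0.178]
orientation: [-179.6, 0.3, 60.0]
force: [1.0, 0.5, -1.7]
opening: 0.0198
```

```bash
python3 -c "
from h import *
gor(.016,-.015,.12)
for n in ('scene','top'):
  s=snap(n);cv2.imwrite('pics/%s5.png'%n,s['pixels'][:,:,::-1])
"
```

```text
prong now rack 0.0122 -0.0104 rodz 0.1977 F rack 0.61 0.94
t 5.95 pos [ 0.4013 -0.219   0.178 ] rpy [-179.56    0.32   60.04] F [ 0.99  0.52 -1.7 ] op 0.0198
shift [-0.029  0.029  0.518] turn [-0.007  0.005 -0.001] rows 1.5579995199151497
```

View pics/scene5.png

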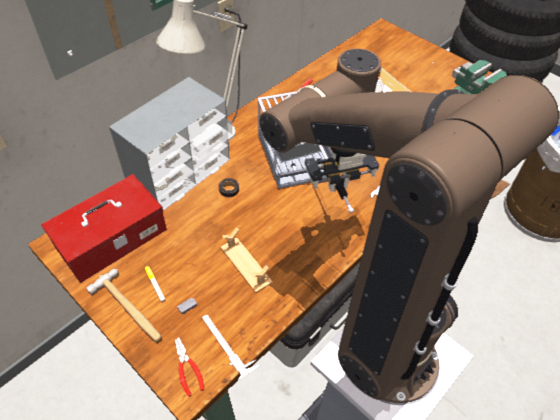

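View pics/top5.png

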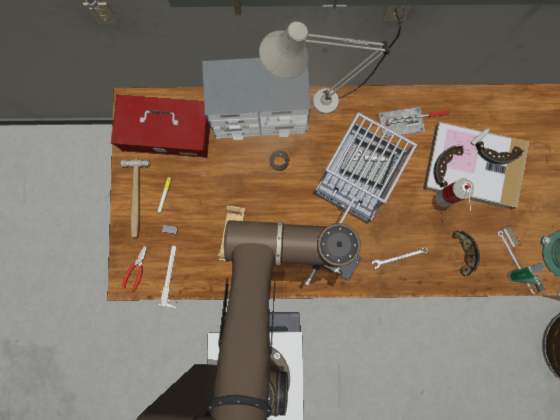

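```bash
python3 -c "
from h import *
o=sensors.get_obs()
R=Ro.from_euler('xyz',o['orientation'],degrees=True)
def hk(x,y,z): # hook frame -> world ; hook x = tool y, hook y = tool x , z=-tool z
    return o['tool_pos']+R.apply([y,x,-.0197-z])
T=snap('top');S=snap('scene')
print('tip T',proj(T,hk(.2,0,0)),'rear T',proj(T,hk(-.107,0,0)),'rear S',proj(S,hk(-.107,0,0)),'hr S',proj(S,hk(-.052,0,0)))
cv2.imwrite('pics/a.png',cv2.resize(T['pixels'][185:295,295:375,::-1],None,fx=5.4,fy=5.4,interpolation=cv2.INTER_CUBIC))
cv2.imwrite('pics/b.png',cv2.resize(S['pixels'][150:220,300:390,::-1],None,fx=7,fy=7,interpolation=cv2.INTER_CUBIC))
"
```

```text
tip T [353.97807597 196.42384003] rear T [306.13025345 284.08957802] rear S [351.09257565 211.55492523] hr S [343.91364557 196.69901184]
```

View pics/a.png

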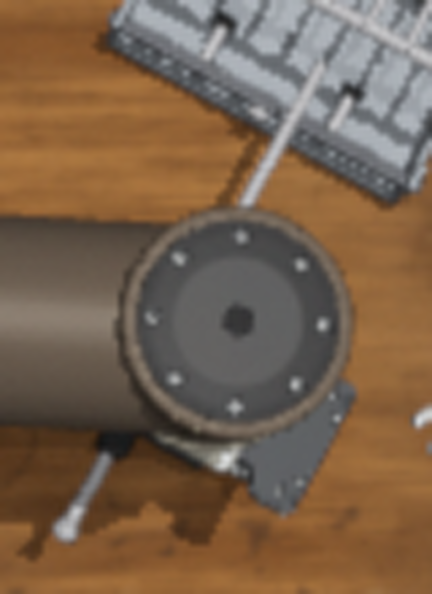

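View pics/b.png

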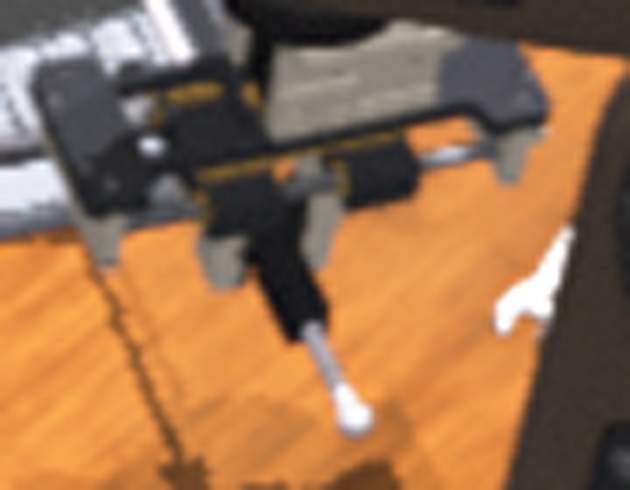

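Request:
drive_tool --pt "-0.01 0.03 0.15 0 0 0" --pt "-0.03 0.03 0.3 0 0 0" --pt "-0.03 0.03 0.45 0 0 0" --pt "-0.03 0.03 0.45 0 0 0"

```text
clock: 6.55
tool_pos: [0.4019, -0.2227, 0.1093]
orientation: [-179.4, 0.4, 60.3]
force: [0.4, -0.4, -1.3]
opening: 0.0198
```

```bash
python3 -c "
from h import *
gor(.135,-.015,.13)
S=snap('scene')
cv2.imwrite('pics/b2.png',cv2.resize(S['pixels'][80:220,250:390,::-1],None,fx=4.2,fy=4.2,interpolation=cv2.INTER_CUBIC))
"
```

```text
prong now rack 0.0146 -0.0123 rodz 0.129 F rack 0.52 -0.11
t 6.55 pos [ 0.4019 -0.2227  0.1093] rpy [-179.41    0.36   60.33] F [ 0.4  -0.35 -1.34] op 0.0198
shift [-0.016  0.803 -0.015] turn [-0.01   0.006  0.004] rows 2.408866954780901
```

View pics/b2.png

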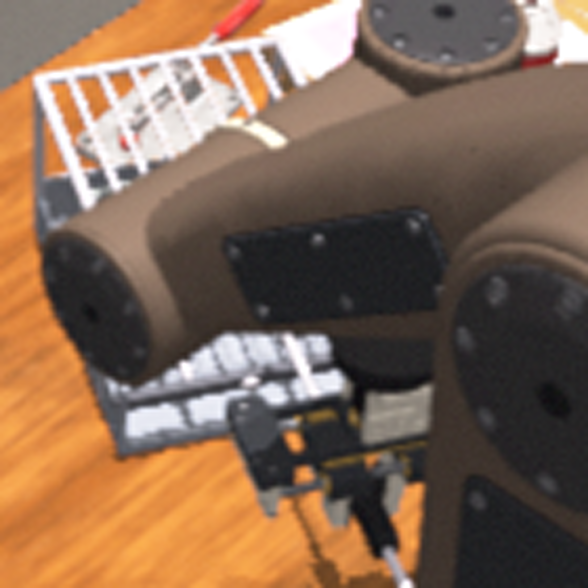

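Request:
drive_tool --pt "-0.01 0.2 -0.01 -0.01 0 0" --pt "-0.01 0.4 -0.01 -0.01 0 0" --pt "-0.015 0.6 -0.015 -0.01 0 0" --pt "-0.015 0.8 -0.015 -0.01 0 0" --pt "-0.015 0.8 -0.015 -0.01 0 0"

```text
clock: 7.1
tool_pos: [0.5103, -0.2857, 0.1136]
orientation: [179.7, 0.4, 60.4]
force: [-0.9, -0.4, -1.9]
opening: 0.0196
```

```bash
python3 -c "
from h import *
gor(.135,-.015,.11)
for n in ('scene','top','wrist'):
  s=snap(n);cv2.imwrite('pics/%s6.png'%n,s['pixels'][:,:,::-1])
  if n=='top': cv2.imwrite('pics/t6z.png',cv2.resize(s['pixels'][105:230,305:425,::-1],None,fx=4.8,fy=4.8,interpolation=cv2.INTER_CUBIC))
"
```

```text
prong now rack 0.1399 -0.0126 rodz 0.1333 F rack -0.52 -0.8
t 7.1 pos [ 0.5103 -0.2857  0.1136] rpy [179.67   0.35  60.42] F [-0.85 -0.43 -1.91] op 0.0196
shift [-0.008 -0.034  0.155] turn [0.006 0.006 0.005] rows 0.47789975234235404
```

View pics/scene6.png

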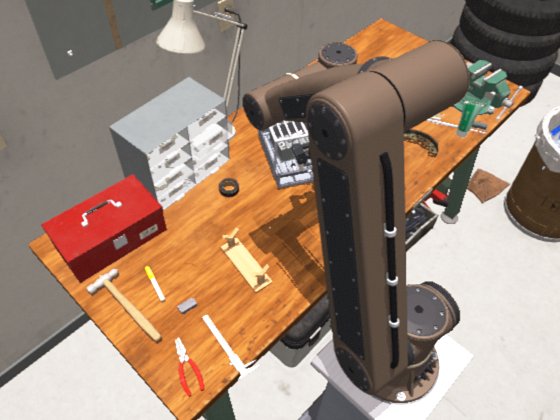

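View pics/t6z.png

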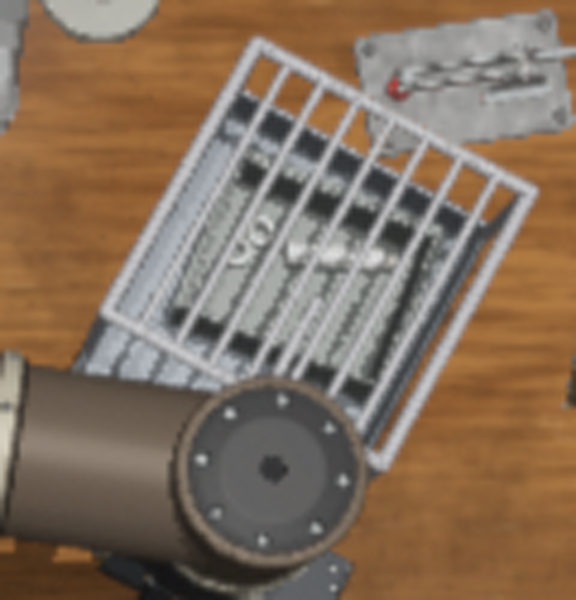

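View pics/wrist6.png

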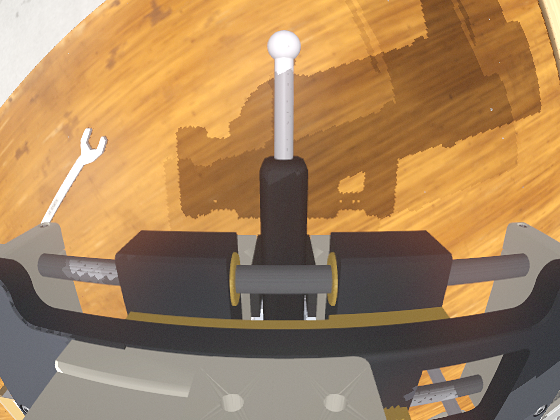

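The zoomed top view shows the rod tip between the wires at about (318,300), some 30 mm behind the lip. The prong is over the tote's interior, so I'll lower it.

Request:
drive_tool --pt "-0.008 -0.03 0.08 0 0 0" --pt "-0.008 -0.03 0.15 0 0 0" --pt "-0.008 -0.03 0.2 0 0 0" --pt "-0.008 -0.03 0.2 0 0 0"

```text
clock: 7.65
tool_pos: [0.5005, -0.2826, 0.0814]
orientation: [180.0, 0.4, 60.4]
force: [-0.5, 0.9, -0.9]
opening: 0.0199
```

```bash
python3 -c "
from h import *
gor(.135,-.015,.09)
s=snap('top')
o=sensors.get_obs();R=Ro.from_euler('xyz',o['orientation'],degrees=True)
for z in (0,-.01): print(proj(s,o['tool_pos']+R.apply([0,.204,-.0197-z])))
cv2.imwrite('pics/t7z.png',cv2.resize(s['pixels'][140:200,335:405,::-1],None,fx=8,fy=8,interpolation=cv2.INTER_CUBIC))
"
```

```text
prong now rack 0.1299 -0.0149 rodz 0.1011 F rack -0.82 0.51
t 7.65 pos [ 0.5005 -0.2826  0.0814] rpy [180.     0.38  60.38] F [-0.45  0.85 -0.88] op 0.0199
shift [0.006 0.034 0.074] turn [0.    0.006 0.005] rows 0.24569177852459423
[368.96355111 169.7247497 ]
[368.45884801 170.34409504]
```

View pics/t7z.png

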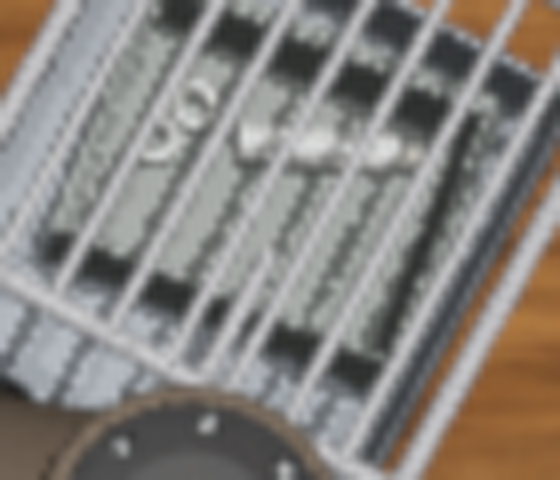

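Request:
drive_tool --pt "0 0.02 0.03 0 0 0" --pt "0 0.02 0.06 0 0 0" --pt "0 0.02 0.08 0 0 0" --pt "0 0.02 0.08 0 0 0"

```text
clock: 8.1
tool_pos: [0.5032, -0.2843, 0.0695]
orientation: [180.0, 0.4, 60.4]
force: [0.3, -0.1, -1.5]
opening: 0.0197
```

```bash
python3 -c "
from h import *
gor(.12,-.015,.09)
o=sensors.get_obs();print(o['moment'])
"
```

```text
prong now rack 0.1331 -0.0151 rodz 0.0892 F rack 0.34 0.04
t 8.1 pos [ 0.5032 -0.2843  0.0695] rpy [180.     0.39  60.38] F [ 0.32 -0.14 -1.52] op 0.0197
shift [ 0.007 -0.088 -0.005] turn [0.    0.006 0.005] rows 0.264253758118243
[-0.06981697  0.03074109 -0.04878029]
```

Request:
drive_tool --pt "0 -0.03 0 0 0 0" --pt "0 -0.06 0 0 0 0" --pt "0 -0.08 0 0 0 0" --pt "0 -0.1 0 0 0 0" --pt "0 -0.12 0 0 0 0" --pt "0 -0.14 0 0 0 0"

```text
clock: 8.7
tool_pos: [0.4853, -0.2739, 0.0698]
orientation: [179.9, 0.4, 60.4]
force: [2.6, -1.5, -3.5]
opening: 0.02
```

```bash
python3 -c "
from h import *
gor(.064,-.015,.09)
o=sensors.get_obs();print(o['moment'])
"
```

```text
prong now rack 0.1124 -0.0149 rodz 0.0895 F rack 3.04 -0.02
t 8.7 pos [ 0.4853 -0.2739  0.0698] rpy [179.94   0.37  60.39] F [ 2.62 -1.53 -3.53] op 0.02
shift [ 0.007 -0.323 -0.004] turn [0.001 0.006 0.005] rows 0.9683690078130469
[-0.54127671 -1.33351094  0.09671314]
```

Request:
drive_tool --pt "0 -0.04 0 0 0 0" --pt "0 -0.08 0 0 0 0" --pt "0 -0.12 0 0 0 0" --pt "0 -0.16 0 0 0 0" --pt "0 -0.2 0 0 0 0" --pt "0 -0.24 0 0 0 0" --pt "0 -0.27 0 0 0 0" --pt "0 -0.3 0 0 0 0"

```text
clock: 9.5
tool_pos: [0.4459, -0.2515, 0.0698]
orientation: [179.9, 0.4, 60.4]
force: [3.9, -2.1, -3.4]
opening: 0.0202
```

```bash
python3 -c "
from h import *
gor(.064,-.015,.09)
s=snap('top')
cv2.imwrite('pics/t8z.png',cv2.resize(s['pixels'][105:230,305:425,::-1],None,fx=4.8,fy=4.8,interpolation=cv2.INTER_CUBIC))
"
```

```text
prong now rack 0.0671 -0.0151 rodz 0.0895 F rack 4.46 0.13
t 9.5 pos [ 0.4459 -0.2515  0.0698] rpy [179.93   0.37  60.4 ] F [ 3.93 -2.11 -3.41] op 0.0202
shift [ 0.007 -0.02  -0.003] turn [0.001 0.006 0.005] rows 0.06602496622381601
```

View pics/t8z.png

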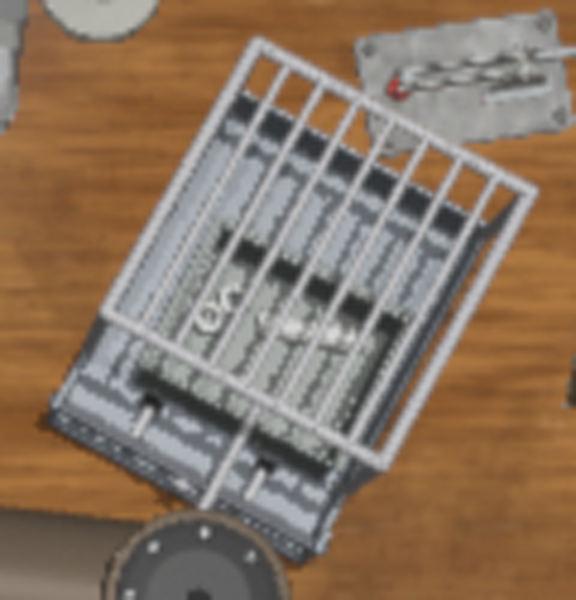

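Request:
drive_tool --pt "0 -0.01 0 0 0 0" --pt "0 -0.02 0 0 0 0" --pt "0 -0.03 0 0 0 0" --pt "0 -0.04 0 0 0 0" --pt "0 -0.05 0 0 0 0" --pt "0 -0.06 0 0 0 0"

```text
clock: 10.15
tool_pos: [0.4373, -0.2467, 0.0697]
orientation: [180.0, 0.4, 60.4]
force: [3.8, -1.2, -3.1]
opening: 0.02
```

```bash
python3 -c "
from h import *
gor(.05,-.015,.09)
import pickle
T,S=pickle.load(open('ts0.pkl','rb'))
for p in ((160,402),(273,468)):
  X=onz(T,305+p[0]/5,105+p[1]/4.8,.06);d=X[:2]-O;print(d@U,d@N)
"
```

```text
prong now rack 0.0572 -0.0153 rodz 0.0894 F rack 3.91 0.81
t 10.15 pos [ 0.4373 -0.2467  0.0697] rpy [179.96   0.37  60.38] F [ 3.79 -1.25 -3.15] op 0.02
shift [ 0.009 -0.048 -0.004] turn [0.001 0.006 0.005] rows 0.14700152279607273
0.0397569355711986 0.046258381864851573
0.035752081138648674 -0.042094750348395014
```

Request:
drive_tool --pt "0 -0.01 0 0 0 0" --pt "0 -0.02 0 0 0 0" --pt "0 -0.03 0 0 0 0" --pt "0 -0.035 0 0 0 0"

```text
clock: 10.55
tool_pos: [0.4341, -0.2445, 0.0702]
orientation: [179.8, 0.3, 60.4]
force: [7.9, -5.5, -3.9]
opening: 0.0194
```

Request:
drive_tool --pt "0 -0.005 0 0 0 0" --pt "0 -0.01 0 0 0 0" --pt "0 -0.015 0 0 0 0"

```text
clock: 10.85
tool_pos: [0.4344, -0.2441, 0.0709]
orientation: [179.6, 0.3, 60.4]
force: [10.3, -7.3, -4.9]
opening: 0.0201
```

```bash
python3 -c "
from h import *
gor(.046,-.015,.09)
"
```

```text
prong now rack 0.0534 -0.0143 rodz 0.0906 F rack 12.6 -1.23
t 10.85 pos [ 0.4344 -0.2441  0.0709] rpy [179.56   0.29  60.42] F [10.31 -7.34 -4.95] op 0.0201
shift [ 0.003 -0.049  0.004] turn [0.007 0.005 0.005] rows 0.1485503582637465
```

Request:
drive_tool --pt "0 -0.016 0 0 0 0" --pt "0 -0.018 0 0 0 0"

```text
clock: 11.05
tool_pos: [0.4348, -0.2436, 0.0719]
orientation: [179.3, 0.2, 60.4]
force: [11.0, -8.1, -5.0]
opening: 0.0197
```

```bash
python3 -c "
from h import *
gor(.046,-.015,.09)
print(sensors.get_obs()['moment'])
"
```

```text
prong now rack 0.0535 -0.0136 rodz 0.0916 F rack 13.59 -1.56
t 11.05 pos [ 0.4348 -0.2436  0.0719] rpy [179.26   0.23  60.44] F [11.01 -8.12 -4.97] op 0.0197
shift [-0.001 -0.05   0.01 ] turn [0.012 0.004 0.006] rows 0.15336284255032118
[-2.73105633 -3.40107135 -0.3013349 ]
```

Request:
drive_tool --pt "0 -0.018 0.008 0.008 0 0" --pt "0 -0.021 0.012 0.012 0 0" --pt "0 -0.021 0.012 0.012 0 0"

```text
clock: 11.35
tool_pos: [0.4349, -0.243, 0.0711]
orientation: [179.7, 0.2, 60.5]
force: [7.9, -7.8, -2.6]
opening: 0.0198
```

```bash
python3 -c "
from h import *
gor(.046,-.015,.09)
print(sensors.get_obs()['moment'])
s=snap('top')
cv2.imwrite('pics/t9z.png',cv2.resize(s['pixels'][135:225,315:405,::-1],None,fx=6.5,fy=6.5,interpolation=cv2.INTER_CUBIC))
s=snap('scene');cv2.imwrite('pics/s9z.png',cv2.resize(s['pixels'][80:220,250:390,::-1],None,fx=4.2,fy=4.2,interpolation=cv2.INTER_CUBIC))
"
```

```text
prong now rack 0.0533 -0.013 rodz 0.0908 F rack 10.75 -2.77
t 11.35 pos [ 0.4349 -0.243   0.0711] rpy [1.7968e+02 1.7000e-01 6.0450e+01] F [ 7.93 -7.76 -2.58] op 0.0198
shift [-0.005 -0.049  0.005] turn [0.005 0.003 0.006] rows 0.14712146920508246
[-2.76381453 -3.08586525 -0.38014933]
```

View pics/t9z.png

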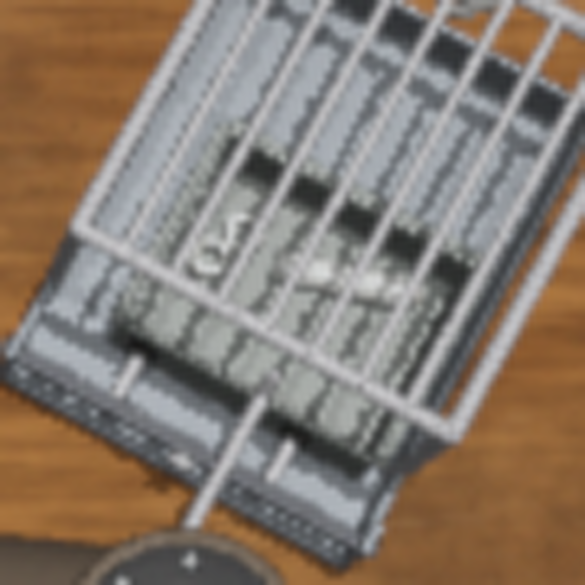

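```bash
python3 -c "
from h import *
s=snap('top')
def rk(p,z):
  X=onz(s,p[0],p[1],z);d=X[:2]-O;return (d@U).round(4),(d@N).round(4)
z=lambda u,v:(315+u/6.5,135+v/6.5)
for z0 in (.08,.09,.1): print('tip',rk(z(265,400),z0))
print('lip',rk(z(120,325),.072),rk(z(385,455),.072),'bot',rk(z(115,345),.012),rk(z(362,472),.012))
o=sensors.get_obs();R=Ro.from_euler('xyz',o['orientation'],degrees=True)
print('pred tip px',proj(s,o['tool_pos']+R.apply([0,.204,-.0197])))
I=s['pixels'][180:215,335:375,::-1]
cv2.imwrite('pics/t10.png',cv2.resize(I,None,fx=15,fy=15,interpolation=cv2.INTER_NEAREST))
w=snap('wrist');cv2.imwrite('pics/w10.png',w['pixels'][:,:,::-1])
"
```

```text
tip (np.float64(0.0431), np.float64(-0.0202))
tip (np.float64(0.0411), np.float64(-0.0196))
tip (np.float64(0.039), np.float64(-0.0191))
lip (np.float64(0.0427), np.float64(0.0628)) (np.float64(0.0497), np.float64(-0.0877)) bot (np.float64(0.0443), np.float64(0.0595)) (np.float64(0.0484), np.float64(-0.0871))
pred tip px [356.95884857 190.18383098]
```

View pics/t10.png

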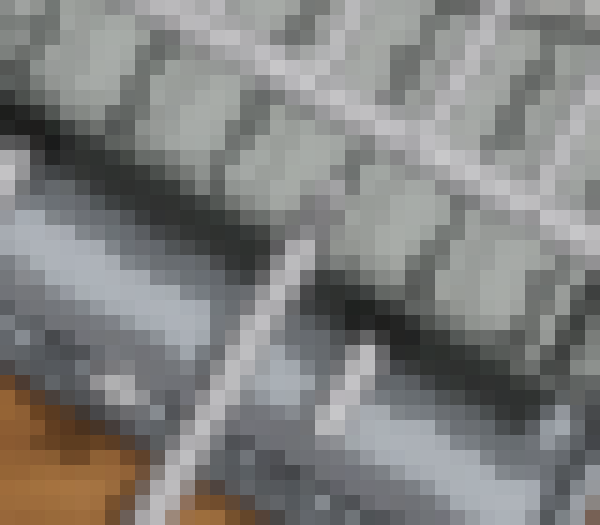

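View pics/w10.png

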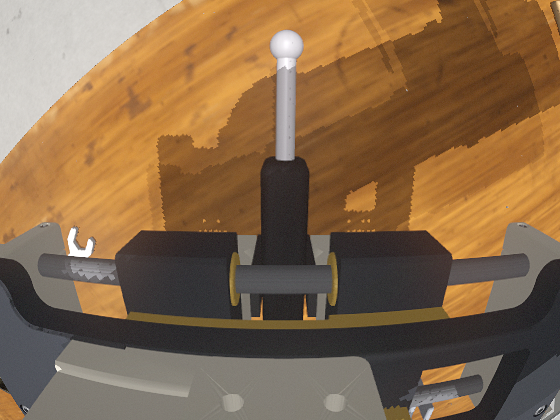

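View pics/s9z.png

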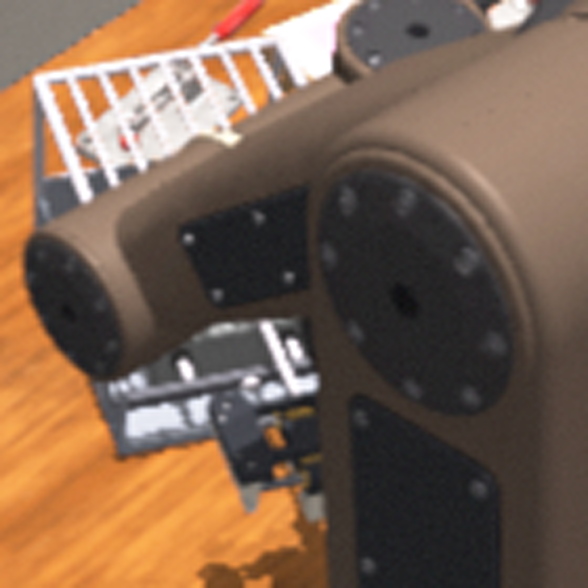

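Request:
drive_tool --pt "-0.005 -0.02 0.003 0.003 0 0" --pt "-0.008 -0.025 0.003 0.003 0 0" --pt "-0.008 -0.028 0.003 0.003 0 0"

```text
clock: 11.85
tool_pos: [0.4348, -0.2433, 0.0722]
orientation: [179.4, 0.1, 60.5]
force: [13.0, -9.9, -4.9]
opening: 0.0197
```

```bash
python3 -c "
from h import *
gor(.046,-.015,.09)
print(sensors.get_obs()['moment'])
"
```

```text
prong now rack 0.0534 -0.0132 rodz 0.0919 F rack 16.24 -2.11
t 11.85 pos [ 0.4348 -0.2433  0.0722] rpy [1.7939e+02 8.0000e-02 6.0490e+01] F [13.03 -9.92 -4.93] op 0.0197
shift [-0.003 -0.05   0.012] turn [0.01  0.001 0.007] rows 0.15342815821977157
[-3.47955712 -4.37705699 -0.39302665]
```

Request:
drive_tool --pt "-0.004 -0.026 0.005 0.005 0 0" --pt "-0.004 -0.026 0.005 0.005 0 0" --pt "-0.004 -0.026 0.005 0.005 0 0"

```text
clock: 12.15
tool_pos: [0.4351, -0.2432, 0.0728]
orientation: [179.3, -0.0, 60.5]
force: [12.5, -9.7, -5.5]
opening: 0.0198
```

Request:
drive_tool --pt "-0.004 -0.027 0.006 0.006 0 0" --pt "-0.004 -0.027 0.006 0.006 0 0" --pt "-0.004 -0.027 0.006 0.006 0 0" --pt "-0.004 -0.027 0.006 0.006 0 0"

```text
clock: 12.55
tool_pos: [0.4352, -0.243, 0.0732]
orientation: [179.2, -0.1, 60.5]
force: [12.2, -10.2, -5.6]
opening: 0.0198
```

```bash
python3 -c "
from h import *
gor(.046,-.015,.09)
"
```

```text
prong now rack 0.0536 -0.0125 rodz 0.0929 F rack 15.65 -2.8
t 12.55 pos [ 0.4352 -0.243   0.0732] rpy [ 1.7921e+02 -9.0000e-02  6.0550e+01] F [ 12.17 -10.23  -5.6 ] op 0.0198
shift [-0.006 -0.051  0.019] turn [ 0.013 -0.002  0.007] rows 0.16338904960376033
```

Request:
drive_tool --pt "0 0 0 0 0 0" --pt "-0.005 0.02 0.01 0.007 0 0.004" --pt "-0.01 0.03 0.03 0.013 0 0.007" --pt "-0.01 0.03 0.045 0.013 0 0.007" --pt "-0.01 0.03 0.045 0.013 0 0.007"

```text
clock: 13.05
tool_pos: [0.4376, -0.2464, 0.0657]
orientation: [-179.9, -0.1, 60.1]
force: [0.8, 1.0, -1.2]
opening: 0.02
```

```bash
python3 -c "
from h import *
gor(.055,-.015,.087)
"
```

```text
prong now rack 0.0573 -0.0158 rodz 0.0854 F rack 0.17 1.26
t 13.05 pos [ 0.4376 -0.2464  0.0657] rpy [-1.7989e+02 -6.0000e-02  6.0100e+01] F [ 0.78  1.01 -1.23] op 0.02
shift [ 0.005 -0.016 -0.011] turn [-0.002 -0.001  0.   ] rows 0.05892012046373811
```

Request:
drive_tool --pt "0 -0.01 0 0 0 0" --pt "0 -0.02 0 0 0 0" --pt "0 -0.03 0 0 0 0" --pt "0 -0.038 0 0 0 0" --pt "0 -0.042 0 0 0 0"

```text
clock: 13.55
tool_pos: [0.4351, -0.244, 0.0668]
orientation: [179.8, -0.1, 60.1]
force: [8.1, -6.8, -4.1]
opening: 0.0195
```

```bash
python3 -c "
from h import *
gor(.055,-.015,.087)
"
```

```text
prong now rack 0.054 -0.0149 rodz 0.0865 F rack 10.42 -1.82
t 13.55 pos [ 0.4351 -0.244   0.0668] rpy [ 1.7978e+02 -1.3000e-01  6.0150e+01] F [ 8.13 -6.78 -4.14] op 0.0195
shift [ 0.     0.006 -0.003] turn [ 0.004 -0.002  0.001] rows 0.021682055478890586
```

Request:
drive_tool --pt "0 -0.022 0.002 0.002 0 0" --pt "0 -0.026 0.004 0.004 0 0" --pt "0 -0.028 0.004 0.004 0 0" --pt "0 -0.028 0.004 0.004 0 0" --pt "0 -0.028 0.004 0.004 0 0"

```text
clock: 14.05
tool_pos: [0.4357, -0.2432, 0.0677]
orientation: [179.6, -0.2, 60.2]
force: [9.2, -7.7, -5.2]
opening: 0.02
```

Request:
drive_tool --pt "0 -0.026 0.004 0.004 0 0" --pt "0 -0.026 0.004 0.004 0 0" --pt "0 -0.026 0.004 0.004 0 0" --pt "0 -0.026 0.004 0.004 0 0" --pt "0 -0.026 0.004 0.004 0 0"

```text
clock: 14.55
tool_pos: [0.4364, -0.2425, 0.0686]
orientation: [179.4, -0.3, 60.2]
force: [9.5, -9.1, -5.4]
opening: 0.0196
```

```bash
python3 -c "
from h import *
gor(.07,-.015,.087)
"
```

```text
prong now rack 0.0543 -0.0126 rodz 0.0883 F rack 12.79 -3.15
t 14.55 pos [ 0.4364 -0.2425  0.0686] rpy [179.36  -0.32  60.23] F [ 9.52 -9.11 -5.36] op 0.0196
shift [-0.013  0.104  0.01 ] turn [ 0.011 -0.005  0.002] rows 0.31700350309404307
```

Request:
drive_tool --pt "-0.008 -0.028 0.006 0.006 0 0" --pt "-0.012 -0.032 0.006 0.006 0 0" --pt "-0.012 -0.034 0.006 0.006 0 0"

```text
clock: 14.85
tool_pos: [0.4362, -0.243, 0.0694]
orientation: [179.2, -0.4, 60.3]
force: [12.6, -8.8, -7.2]
opening: 0.0202
```

```bash
python3 -c "
from h import *
gor(.07,-.015,.087)
"
```

```text
prong now rack 0.0544 -0.013 rodz 0.0891 F rack 15.35 -1.34
t 14.85 pos [ 0.4362 -0.243   0.0694] rpy [179.17  -0.44  60.29] F [12.64 -8.81 -7.22] op 0.0202
shift [-0.01   0.104  0.016] turn [ 0.014 -0.007  0.003] rows 0.3160621225671777
```

Request:
drive_tool --pt "-0.006 -0.03 0.007 0.007 0 0" --pt "-0.006 -0.03 0.007 0.007 0 0" --pt "-0.006 -0.03 0.007 0.007 0 0" --pt "-0.006 -0.03 0.007 0.007 0 0" --pt "-0.006 -0.03 0.007 0.007 0 0" --pt "-0.006 -0.03 0.007 0.007 0 0"

```text
clock: 15.45
tool_pos: [0.4364, -0.2429, 0.07]
orientation: [179.1, -0.5, 60.3]
force: [9.8, -8.6, -5.8]
opening: 0.0203
```

```bash
python3 -c "
from h import *
gor(.068,-.015,.088)
"
```

```text
prong now rack 0.0546 -0.0126 rodz 0.0897 F rack 12.8 -2.52
t 15.45 pos [ 0.4364 -0.2429  0.07  ] rpy [179.1   -0.54  60.34] F [ 9.84 -8.57 -5.82] op 0.0203
shift [-0.011  0.089  0.012] turn [ 0.015 -0.009  0.004] rows 0.272851616348614
```

Request:
drive_tool --pt "0 0 0 0 0 0" --pt "-0.005 0.03 0.005 0.008 -0.004 0.002" --pt "-0.01 0.06 0.01 0.015 -0.009 0.004" --pt "-0.01 0.08 0.01 0.015 -0.009 0.004" --pt "-0.01 0.08 0.01 0.015 -0.009 0.004"

```text
clock: 15.95
tool_pos: [0.4463, -0.2503, 0.0683]
orientation: [-180.0, 0.0, 60.1]
force: [-0.4, 0.1, -2.1]
opening: 0.0199
```

```bash
python3 -c "
from h import *
gor(.068,-.015,.13)
"
```

```text
prong now rack 0.0669 -0.0149 rodz 0.088 F rack -0.43 -0.14
t 15.95 pos [ 0.4463 -0.2503  0.0683] rpy [-1.7996e+02  2.0000e-02  6.0090e+01] F [-0.44  0.09 -2.05] op 0.0199
shift [-0.001  0.007 -0.28 ] turn [-0.001  0.    -0.   ] rows 0.8394148027726323
```

Request:
drive_tool --pt "0 0 -0.08 0 0 0" --pt "0 0 -0.16 0 0 0" --pt "0 0 -0.24 0 0 0" --pt "0 0 -0.28 0 0 0" --pt "0 0 -0.28 0 0 0"

```text
clock: 16.45
tool_pos: [0.4472, -0.2504, 0.112]
orientation: [179.9, -0.0, 60.1]
force: [0.1, -0.7, -1.6]
opening: 0.0198
```

Request:
drive_tool --pt "0 -0.1 0 0 0 0" --pt "0 -0.2 0 0 0 0" --pt "0 -0.3 0 0 0 0" --pt "0 -0.36 0 0 0 0" --pt "0 -0.36 0 0 0 0"

```text
clock: 16.95
tool_pos: [0.3989, -0.2229, 0.1118]
orientation: [179.9, -0.0, 60.1]
force: [-0.1, 0.2, -0.4]
opening: 0.0197
```

Request:
drive_tool --pt "0 0 -0.15 0 0 0" --pt "0 0 -0.3 0 0 0" --pt "0 0 -0.45 0 0 0" --pt "0 0 -0.5 0 0 0"

```text
clock: 17.35
tool_pos: [0.4004, -0.2233, 0.1889]
orientation: [179.7, -0.1, 60.1]
force: [-0.2, 0.2, -1.1]
opening: 0.0197
```

```bash
python3 -c "
from h import *
gor(.016,-.015,.2)
go(.484,.0762,.178,80.2)
s=snap('top')
cv2.imwrite('pics/t11z.png',cv2.resize(s['pixels'][105:230,305:425,::-1],None,fx=4.8,fy=4.8,interpolation=cv2.INTER_CUBIC))
cv2.imwrite('pics/t11.png',s['pixels'][:,:,::-1])
s=snap('scene');cv2.imwrite('pics/s11.png',s['pixels'][:,:,::-1])
w=snap('wrist');cv2.imwrite('pics/w11.png',w['pixels'][:,:,::-1])
"
```

```text
prong now rack 0.0136 -0.0143 rodz 0.2086 F rack -0.25 0.05
t 17.35 pos [ 0.4004 -0.2233  0.1889] rpy [ 1.7971e+02 -1.0000e-01  6.0140e+01] F [-0.19  0.17 -1.14] op 0.0197
shift [-0.004  0.016  0.057] turn [ 0.005 -0.002  0.001] rows 0.17928296274037203
t 17.35 pos [ 0.4004 -0.2233  0.1889] rpy [ 1.7971e+02 -1.0000e-01  6.0140e+01] F [-0.19  0.17 -1.14] op 0.0197
shift [ 2.009 -0.511  0.074] turn [ 0.005 -0.001 -0.334] rows 6.223831619255831
```

View pics/t11z.png

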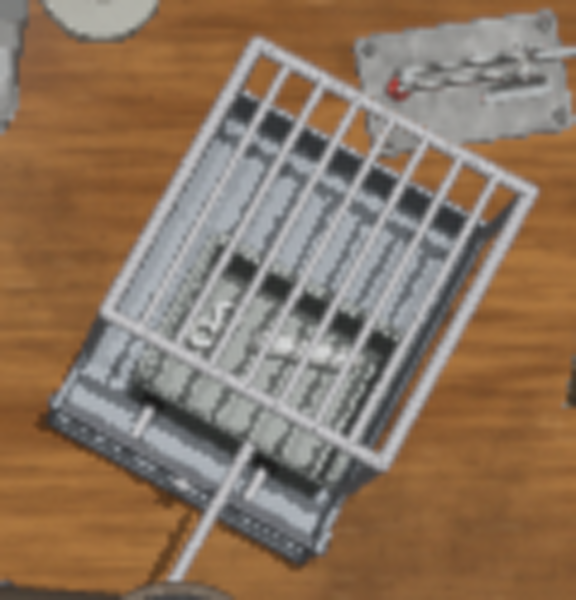

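View pics/w11.png

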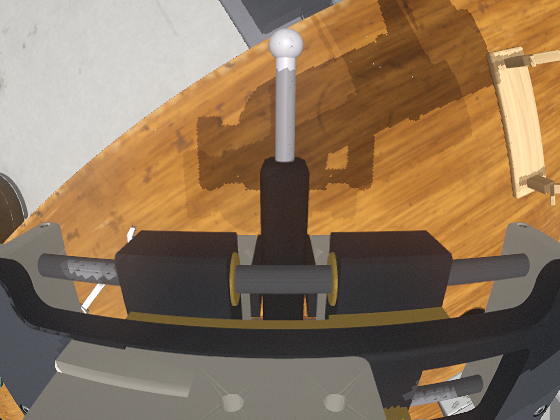

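View pics/s11.png

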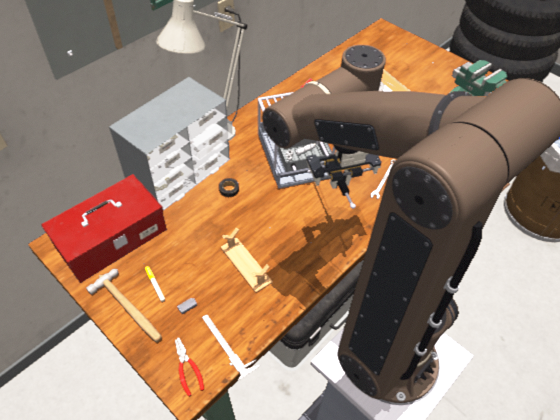

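The tote sits on both buffers, with its front wall at about (135,390) to (325,490) in the zoom. The hook hasn't moved in the grip: the ball is at (286,45), and it was at (284,45) before. Next I'll carry it back, reversing the path.

Request:
drive_tool --pt "0.2 -0.06 0.01 0 0 -0.04" --pt "0.4 -0.12 0.02 0 0 -0.08" --pt "0.6 -0.18 0.03 0.005 0 -0.12" --pt "0.8 -0.22 0.04 0.005 0 -0.15" --pt "1 -0.26 0.04 0.005 0 -0.17" --pt "1 -0.26 0.04 0.005 0 -0.17"

```text
clock: 18.1
tool_pos: [0.4404, -0.0711, 0.1791]
orientation: [-179.7, -0.0, 70.5]
force: [-0.0, -0.8, -1.0]
opening: 0.02
```

```bash
python3 -c "
from h import *
go(.484,.0762,.178,80.2)"
```

```text
t 18.1 pos [ 0.4404 -0.0711  0.1791] rpy [-1.7973e+02 -5.0000e-02  7.0490e+01] F [-0.05 -0.8  -0.97] op 0.02
shift [ 1.023 -0.054  0.009] turn [-0.004 -0.001 -0.162] rows 3.072399476993036
```

View pics/w3.png

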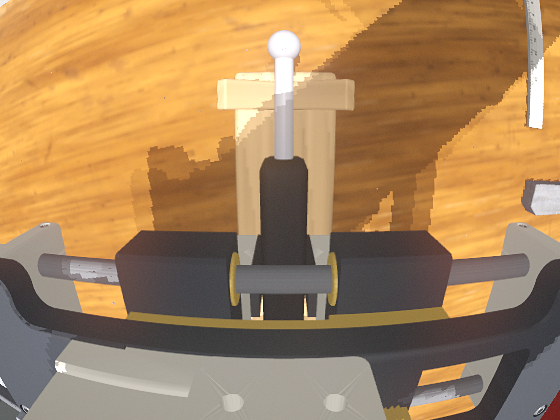

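Request:
drive_tool --pt "0.2 -0.01 0 0 0 -0.04" --pt "0.4 -0.02 0 0 0 -0.08" --pt "0.6 -0.03 0 0 0 -0.12" --pt "0.8 -0.04 0 0 0 -0.16" --pt "1 -0.05 0 -0.004 0 -0.162" --pt "1 -0.05 0 -0.004 0 -0.162" --pt "1 -0.05 0 -0.004 0 -0.162"

```text
clock: 18.8
tool_pos: [0.4828, 0.0727, 0.1778]
orientation: [-179.8, 0.0, 80.2]
force: [0.6, -1.2, -1.0]
opening: 0.0197
```

```bash
python3 -c "
from h import *
go(.484,.076,.09,80.2)"
```

```text
t 18.8 pos [0.4828 0.0727 0.1778] rpy [-1.7985e+02  2.0000e-02  8.0240e+01] F [ 0.61 -1.23 -0.96] op 0.0197
shift [0.024 0.006 0.585] turn [-0.003  0.     0.001] rows 1.7571083818098006
```

Request:
drive_tool --pt "0.024 0.006 0.15 -0.003 0 0" --pt "0.024 0.006 0.3 -0.003 0 0" --pt "0.024 0.006 0.45 -0.003 0 0" --pt "0.024 0.006 0.58 -0.003 0 0" --pt "0.024 0.006 0.58 -0.003 0 0"

```text
clock: 19.3
tool_pos: [0.4816, 0.0739, 0.088]
orientation: [-179.7, 0.2, 80.1]
force: [-1.4, -0.7, -1.6]
opening: 0.0197
```

```bash
python3 -c "
from h import *
go(.484,.076,.0425,80.2)
w=snap('wrist');cv2.imwrite('pics/w12.png',w['pixels'][:,:,::-1])"
```

```text
t 19.3 pos [0.4816 0.0739 0.088 ] rpy [-179.75    0.23   80.14] F [-1.37 -0.69 -1.59] op 0.0197
shift [0.017 0.015 0.303] turn [-0.004  0.004 -0.001] rows 0.912228960802392
```

View pics/w12.png

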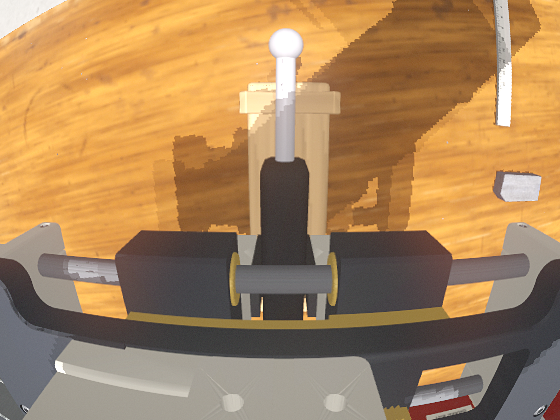

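The rod is centred over the rear fork: rod at column 286, fork spanning 240–340. I'll lower it into the cradle.

Request:
drive_tool --pt "0.01 0.01 0.08 -0.004 0.004 0" --pt "0.017 0.015 0.16 -0.004 0.004 0" --pt "0.017 0.015 0.23 -0.004 0.004 0" --pt "0.017 0.015 0.27 -0.004 0.004 0" --pt "0.017 0.015 0.3 -0.004 0.004 0" --pt "0.017 0.015 0.3 -0.004 0.004 0"

```text
clock: 19.95
tool_pos: [0.4855, 0.0766, 0.0445]
orientation: [179.9, -0.1, 80.2]
force: [-0.1, -0.8, -0.8]
opening: 0.02
```

```bash
python3 -c "
from h import *
go(.484,.076,.0425,80.2)"
```

```text
t 19.95 pos [0.4855 0.0766 0.0445] rpy [ 1.7989e+02 -7.0000e-02  8.0200e+01] F [-0.06 -0.82 -0.78] op 0.02
shift [-0.006 -0.009  0.013] turn [ 0.002 -0.001 -0.   ] rows 0.05209611888092654
```

Lowering a last 2 mm, then opening slowly.

Request:
drive_tool --pt "-0.005 -0.008 0.008 0.002 0 0" --pt "-0.005 -0.008 0.014 0.002 0 0" --pt "-0.005 -0.008 0.014 0.002 0 0"

```text
clock: 20.25
tool_pos: [0.4853, 0.0765, 0.0431]
orientation: [179.9, -0.1, 80.2]
force: [2.6, -0.6, 2.5]
opening: 0.0198
```

Request:
drive_tool --pt "0 0 0 0 0 0" --pt "0 0 0 0 0 0" --pt "0 0 0 0 0 0" --pt "0 0 0 0 0 0" --pt "0 0 0 0 0 0" --pt "0 0 0 0 0 0" --fingers 0.2

```text
clock: 20.85
tool_pos: [0.4852, 0.0765, 0.043]
orientation: [179.9, -0.1, 80.2]
force: [0.4, -0.7, 0.1]
opening: 0.052
```

```bash
python3 -c "
from h import *
go(.484,.076,.17,80.2)
w=snap('wrist');cv2.imwrite('pics/w13.png',w['pixels'][:,:,::-1])"
```

```text
t 20.85 pos [0.4852 0.0765 0.043 ] rpy [ 1.7991e+02 -1.2000e-01  8.0220e+01] F [ 0.43 -0.74  0.1 ] op 0.052
shift [-0.002 -0.006 -0.847] turn [ 0.001 -0.002  0.   ] rows 2.5398414896185004
```

View pics/w13.png

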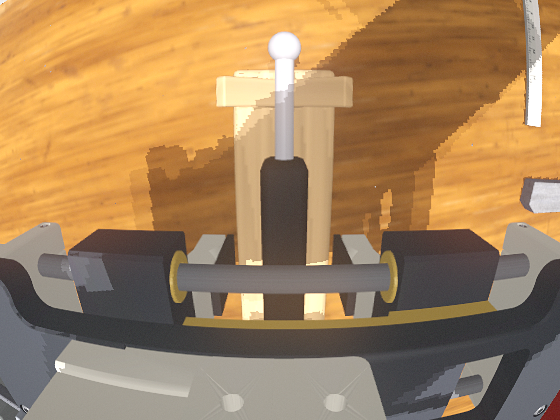

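Request:
drive_tool --pt "0 0 -0.1 0 0 0" --pt "0 0 -0.3 0 0 0" --pt "0 0 -0.55 0 0 0" --pt "0 0 -0.8 0 0 0" --pt "0 0 -0.9 0 0 0"

```text
clock: 21.4
tool_pos: [0.4864, 0.0768, 0.1818]
orientation: [179.7, -0.3, 80.3]
force: [-0.2, 0.6, -1.2]
opening: 0.0522
```

Request:
drive_tool --pt "-0.2 0 0 0 0 0" --pt "-0.5 0 0 0 0 0" --pt "-0.8 0 0 0 0 0" --pt "-1 0 0 0 0 0" --pt "-1 0 0 0 0 0"

```text
clock: 21.9
tool_pos: [0.4598, -0.0737, 0.181]
orientation: [179.7, -0.3, 80.1]
force: [0.9, -0.1, 0.2]
opening: 0.0527
```

Request:
drive_tool --pt "-0.3 0 0 0 0 0" --pt "-0.6 0 0 0 0 0" --pt "-0.9 0 0 0 0 0" --pt "-1 0 0 0 0 0" --pt "-1 0 0 0 0 0"

```text
clock: 22.4
tool_pos: [0.4335, -0.2229, 0.18]
orientation: [179.7, -0.3, 79.9]
force: [-0.5, 0.3, 0.3]
opening: 0.0526
```

```bash
python3 - <<'E'
from h import *
T=snap("top");S=snap("scene")
cv2.imwrite("pics/T14.png",T["pixels"][:,:,::-1]);cv2.imwrite("pics/S14.png",S["pixels"][:,:,::-1])
cv2.imwrite("pics/T14h.png",cv2.resize(T["pixels"][165:270,200:270,::-1],None,fx=5.5,fy=5.5,interpolation=cv2.INTER_CUBIC))
cv2.imwrite("pics/S14h.png",cv2.resize(S["pixels"][200:300,195:285,::-1],None,fx=6,fy=6,interpolation=cv2.INTER_CUBIC))
cv2.imwrite("pics/T14r.png",cv2.resize(T["pixels"][120:205,318:408,::-1],None,fx=6.5,fy=6.5,interpolation=cv2.INTER_CUBIC))
print(sensors.get_obs()["clock"],sensors.get_obs()["tool_pos"])
E
```

```text
22.5 [ 0.43398853 -0.22127956  0.18013894]
```

View pics/T14.png

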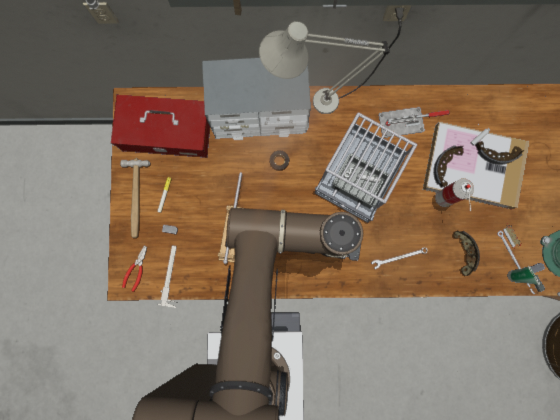

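View pics/S14h.png

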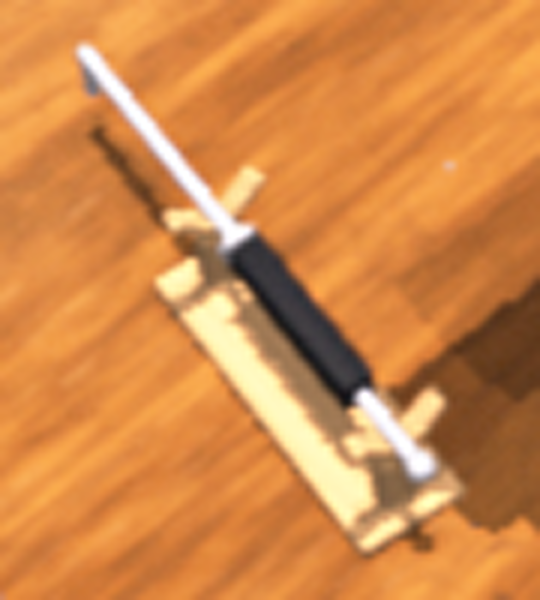

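View pics/T14h.png

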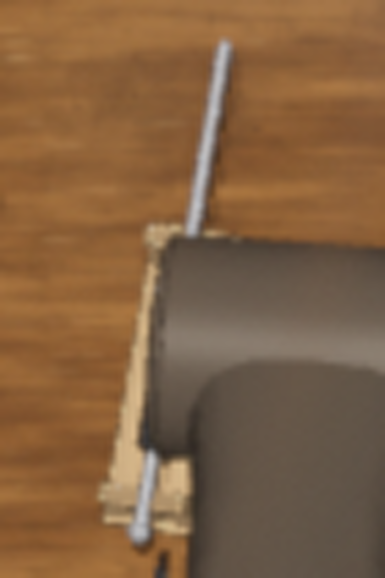

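View pics/T14r.png

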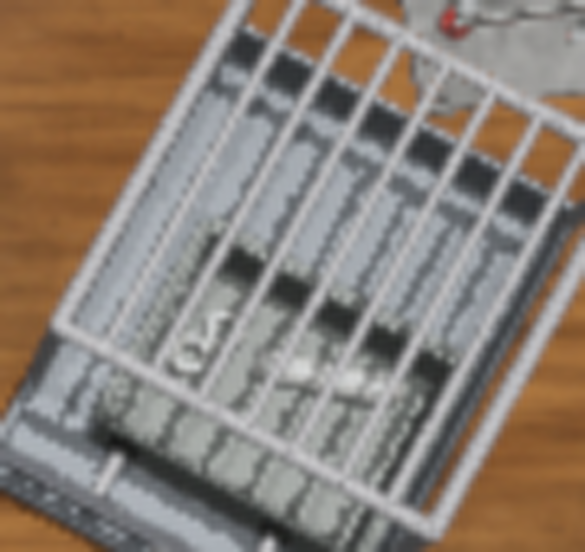

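The hook is back in the forks, prong down, within about 1–2 px of its original outline. The bystanders haven't moved. One more check on the tote's squareness before I hand in.

```bash
python3 - <<'E'
from h import *
T=snap("top");g=cv2.cvtColor(T["pixels"],cv2.COLOR_RGB2GRAY).astype(float)
# scan along rack +x at height .04 (front wall) for darkest point, at several rack y
r=[]
for y in np.arange(-.06,.061,.004):
    xs=np.arange(.025,.06,.0005); pts=np.array([proj(T,np.r_[O+U*x+N*y,.042]) for x in xs],np.float32)
    v=cv2.remap(g.astype(np.float32),pts[:,0].reshape(1,-1),pts[:,1].reshape(1,-1),cv2.INTER_LINEAR)[0]
    w=np.clip(85-v,0,None)
    if w.sum()>40: r.append((y,(xs*w).sum()/w.sum(),v.min()))
r=np.array(r);p=np.polyfit(r[:,0],r[:,1],1)
for i in range(3):
    e=abs(r[:,1]-np.polyval(p,r[:,0]));r=r[e<2*np.median(e)+1e-4];p=np.polyfit(r[:,0],r[:,1],1)
print(len(r),p,"skew deg",np.degrees(np.arctan(-p[0])));print(r.round(4)[::3])
E
```

```text
23 [0.00994996 0.04376676] skew deg -0.5700716439156757
[[-6.00000e-02  4.30000e-02  4.71133e+01]
 [-4.80000e-02  4.37000e-02  3.42471e+01]
 [-2.40000e-02  4.34000e-02  4.80000e+01]
 [-1.20000e-02  4.36000e-02  4.89482e+01]
 [ 0.00000e+00  4.42000e-02  4.80000e+01]
 [ 2.00000e-02  4.40000e-02  4.80996e+01]
 [ 3.20000e-02  4.42000e-02  4.99004e+01]
 [ 4.40000e-02  4.45000e-02  3.26562e+01]]
```

```bash
python3 -c "
from plant import ticket,sensors
print(ticket.close_job(), sensors.get_obs()['clock'])"
```

```text
the job is handed in; nothing more can be done
the job is handed in; nothing more can be done
```

The tote is square against both buffers and the hook is back in its cradle. I handed the job in at about 22.6 s on the robot clock; it gives no verdict.

**What I did:** I took the hook from its cradle, put the prong over the tote's front lip and dragged the tote onto the buffers. I then held the pull at about 16 N for roughly 0.7 s. I lowered the prong a few mm and held again at 10–16 N for about 1.9 s. After that I laid the hook back in the cradle and backed the arm away.

**Last checks:**
- **Tote:** its front wall is about 44 mm behind the rack's front edge, about 0.6° from square, and it stayed put when the hook came out.
- **Hook:** it lies in both forks with the prong hanging down, within about 1–2 px of its original outline. The gripper is open and clear of it.
- **Bystanders:** the tape, spanner and stone look unmoved by eye in the final top view.

**Weak or conflicting checks:**
- **Prong height:** late in the first hold it had crept up to about 56 mm in the tote's frame, against the 60 mm limit. That is why I pulled again lower.
- **Squareness by hand:** an earlier reading from hand-picked pixels, taken during the hold, gave about 1.6–2.7° off square. The second-step limit is 2.0°. I trusted the later line fit instead.
- **Prong position:** arm readings and image disagreed on its forward position by about 5 mm, with no sign of slip in the grip.
- **Pull force:** I only saw it at the end of each move, not continuously. It peaked at about 16.8 N, but brief higher peaks would not have shown. The force on the buffers themselves is inferred, not measured.

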